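Seat and lock a mincer plate in its carrier

TASK

Press a fingertip lightly on top of the mincer plate and turn it where it lies in its carrier until its flat edge lies flush against the alignment bar, then bed it there for a moment with the fingertip bearing on it with between 12 and 20 N. Only then slide the keeper home against the plate and set it for a moment with a push of between 12 and 20 N along its slide, so that the plate is locked flush. Never push plate or keeper with more than 20 N, keep the plate lying in the carrier, and leave the other things on the table where they are.

Things in the scene. Friction and masses are not known exactly. Their poses are not given: they have to be found in the camera images.
- mincer_plate: Perforated round steel plate of a meat mincer, 100 mm across, 10 mm thick, 0.25 kg, with one straight flat edge on its rim, 45 mm from the centre and 43 mm long. Loose in the carrier. Origin: centre of its underside; +x points to the middle of the flat, z up. Underside and rim are greased (friction about 0.06), the upper face is dry.
- flat_mid (a point): Middle of the plate's flat edge, 45 mm along the plate's +x, 5 mm above its underside.
- carrier: White plastic bed fixed to the table, 20 mm thick, 215 x 136 mm, reaching 62 mm ahead of its origin. Origin: at table level, under the centre of a seated plate; +x points to the alignment bar. The plate slides on the bed (20 mm up) between two side guides, inner faces at y = +-51.5 mm. With the plate's round rim at the bar its centre is at x = -5 mm or less; flush it is at 0.
- bar_face (a point): Middle of the face of the steel alignment bar, which stands across the bed, 90 mm long: 45 mm along the carrier's +x, 24 mm above its origin. Bar and side guides are 8 mm high, 2 mm lower than the top of the plate (30 mm above the table).
- keeper (a joint): Keeper: flat steel slide 50 mm wide on the bed's -x side, upright tab at its rear. Slides along the carrier's x with 2 N friction and stays where left. Value in m: 0 drawn back, growing towards the plate; front edge at carrier x = -66 mm + value, so it meets a seated plate at 0.016 (stop at 0.020) and cannot pass 0.011 while the plate's round rim is at the bar.
- keeper_tab (a point): Top of the keeper's tab at the middle of its rear face (the face to push, it looks to the carrier's -x and lies 50 mm behind the keeper's front edge), 55 mm above the table; the tab is 50 mm wide, 6 mm thick and stands from 21 to 55 mm above the table.
- ramekin: Small white ramekin, 66 mm across, 38 mm high, on the +y side of the carrier. Origin under its centre. Leave it alone.
- tin: Food tin, 75 mm across, 58 mm high, on the -y side of the carrier. Origin under its centre. Leave it alone.
- spice_jar: Spice jar, 45 mm across, 106 mm high, beyond the carrier. Origin under its centre. Leave it alone.
- tasting_spoon: Steel spoon 188 mm long, lying at the right of the carrier. Origin under its middle. Leave it alone.
There are look-alikes about, which are no part of the job. Of the things that look like the mincer_plate, the smallest one is meant.

How it is judged:
By the outcome, as a careful person would: the job done as asked, in the order asked, and still so for the second after the job is handed in, with the robot touching nothing.
It also fails if it takes over 72 s, if anything falls off the work surface, if the arm or the gripper's body presses on something with over 40 N, if the wrist force passes 120 N, or if a joint passes its speed limit or range.

ROBOT

A 7-joint arm with a two-finger parallel gripper is mounted at the origin on a cart in front of the work surface, level with it; the furniture and walls round the work are solid. World frame = base frame: x ahead of the robot, y to its left, z up, the work surface at z = 0. Lengths are in m, angles in rad, forces in N, time in s.
With the tool pointing down it reaches from about 0.4 to 0.85 m from the base axis. Payload 4.5 kg.
Tool frame: the origin (TCP) lies on the centre line of the jaws, within the pads' length; the fingertips stand 8 mm ahead of it and the grasp point (between the pads) lies 11 mm behind it; z points along the fingers, y is the line along which they close (so a half turn about z gives the same grasp; the last joint's range is limited). The gripper opens to 88 mm and grips with 3 to 60 N. Pads are 18 mm wide; open, the fingers measure 123 mm over their backs; the gripper's body (75 mm by 187 mm) begins 45 mm behind the grasp point.
Start: joints at [-1.111, 0.689, -0.195, 1.565, 0.157, 0.902, -0.215], TCP at [0.258, 0.569, 0.208] pointing down, gripper open.
Joint ranges: [-3.01, 3.01], [-0.46, 2.08], [-1.47, 1.51], [0.13, 2.56], [-1, 4.14], [0.04, 2.09], [-2.66, 2.66]. Speed limits (rad/s): [2.57, 2.57, 3.14, 3.14, 3.14, 3.14, 3.14].

INTERFACE

Orientations are given as a unit quaternion [x, y, z, w].
In Python, from workcell import manip gives the robot as it stands.
- The arm moves only by the tool carry_out, never from a script. Its argument "increments" is one flat list of numbers, 7 for each row, row after row: the shift along the world's x, y, z in m, then the turn, a rotation vector about the world's x, y, z in rad, then the closure, from 0 (fully open) to 1 (shut). In form: [dx, dy, dz, wx, wy, wz, jaw, dx, dy, dz, wx, wy, wz, jaw, ...]. A call has 1 to 10 rows; each row shifts and turns the commanded pose from where the row before left it; what a row does not reach is not made up. A row lasts 1/12 s, in which the tool goes at most 41.7 mm and 7.16 degrees, less where a joint would pass 70% of its speed; a pose out of reach is approached as far as the arm can. A call with a gripper value outside its range is refused whole. The fingers move at their own pace and stop on an object; the grip force is fixed at half the most. Time passes only in rows, so rows that do not move let the fingers close. It gives the time, the measured TCP pose, the force, the opening and the grip force at its end, in the units of the state.
- manip.state(): the state, without advancing time (a new reading comes with each control period).
- manip.grab_frame(name): name is "scene" or "top" or "wrist"; returns the picture (384x512x3 uint8, red, green, blue); there is no depth.
- manip.camera_params(name): a dict with "intrinsics" (3x3 intrinsics, pixels), "k1" (the pictures are not rectified: a ray, as slopes to the right and down, at radius r is drawn at 1 + k1 r^2 times it, then the intrinsics apply), "rvec" (rotation vector, rad) and "tvec" (3), from world to camera coordinates, as OpenCV has them. Camera axes: x right, y down, z forward; pixel columns grow to the right and rows downward; lengths in m; the calibration is good to about 2 mm. A picture is of the moment at which its call begins: read the wrist's pose just before it. camera_params takes no time and is no camera call; for the wrist camera it gives the pose at the moment of the call.
- manip.close_job(): hands the job in; it is judged then, once.
The state is a dict: "clock": time; "q": joint angles; "joint_velocities": joint speeds; "tau": joint torques, N m; "ee_pos": TCP position; "ee_rot": TCP orientation; "force": force on the tool from outside, world axes, zero at the start; "ft_torque": the same for the moment, N m; "grip_width": finger opening in m; "grip_force": force on a finger pad.
Only numpy, scipy, OpenCV 4.12 (cv2) and the standard library are available. Lean on these libraries where they do the work, as an engineer would, in place of code of your own. Each camera call takes 0.05 s, during which the arm holds its last target. There are 200 camera calls.

## Working session

There is one attempt and no reset: what is moved stays moved. The work goes in short steps, Python scripts to look and compute and a tool call to move; the robot and the scene stay as the last step left them, time stands still between calls to the robot, and variables do not carry over. Pictures are saved under pics/ and viewed, at most 10 in all, crops included, and the job is handed in when it is done.

Besides the shell and the picture viewer there is one more tool, called after "Request:" by a JSON object that holds its "method" and its "body". carry_out: Moves the arm, as the interface text tells. Its arguments: {"type":"object","properties":{"increments":{"type":"array"}},"required":["increments"]}

```bash
mkdir -p pics; cat > h.py <<'E'
import numpy as np, cv2
from workcell import manip
def snap(n,f):
    im=manip.grab_frame(n); cv2.imwrite(f'pics/{f}.png',cv2.cvtColor(im,cv2.COLOR_RGB2BGR)); return im
def cam(n):
    p=manip.camera_params(n); R,_=cv2.Rodrigues(np.array(p['rvec'],float)); return np.array(p['intrinsics']),p['k1'],R,np.array(p['tvec'],float).ravel()
def unproj(n,uv,z,c=None):
    K,k1,R,t=c or cam(n)
    uv=np.array(uv,float).reshape(-1,1,2)
    x=cv2.undistortPoints(uv,K,np.array([k1,0,0,0,0.]))[:,0]
    d=np.c_[x,np.ones(len(x))]@R; o=-R.T@t
    z=np.broadcast_to(z,len(d))
    return o+d*((z-o[2])/d[:,2])[:,None]
def proj(n,P,c=None):
    K,k1,R,t=c or cam(n)
    return cv2.projectPoints(np.array(P,float).reshape(-1,1,3),cv2.Rodrigues(R)[0],t,K,np.array([k1,0,0,0,0.]))[0][:,0]
E
python3 - <<'E'
from h import *
a=snap('top','top0');b=snap('scene','scene0')
s=manip.state();print(s)
for n in('top','scene','wrist'):
    K,k,R,t=cam(n);print(n,K[0,0],k,-R.T@t,R[2])
E
```

```text
{'clock': 0.1, 'q': array([-1.11121721,  0.68987684, -0.19454597,  1.56620726,  0.1572988 ,
        0.9024903 , -0.21510099]), 'joint_velocities': array([ 0.00031834, -0.00208829,  0.00060061, -0.00143128, -0.0004683 ,
        0.00151572, -0.00039732]), 'tau': array([-3.79674893e-03, -5.28500283e+01, -1.27177656e+00, -1.53838134e+01,
       -5.26034134e-02,  1.94373824e-03,  5.05947651e-05]), 'ee_pos': array([0.2579262 , 0.56864346, 0.20761418]), 'ee_rot': array([ 2.11240791e-01,  9.77433730e-01, -7.85940449e-04, -1.19411698e-04]), 'force': array([-0.54190914,  0.46690957, -0.00703861]), 'ft_torque': array([ 0.00351981,  0.00467447, -0.01017942]), 'grip_force': 0.0, 'grip_width': 0.08818578238652708}
top 356.71928821171724 -0.011978300712507804 [0.40368545 0.00493717 0.96104587] [ 0.22235426 -0.00198216 -0.97496392]
scene 476.5374389792691 -0.06781680777937327 [ 0.194814   -0.56425726  0.72991349] [ 0.42723364  0.57998149 -0.6936086 ]
wrist 340.47337768976877 -0.006835734241514831 [0.18270685 0.60386591 0.38322014] [ 0.29045265 -0.13317915 -0.94757616]
```

View pics/top0.png

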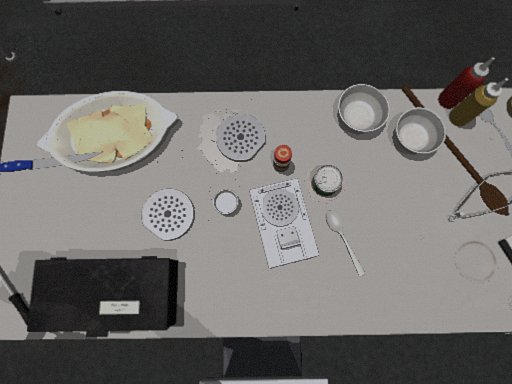

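View pics/scene0.png

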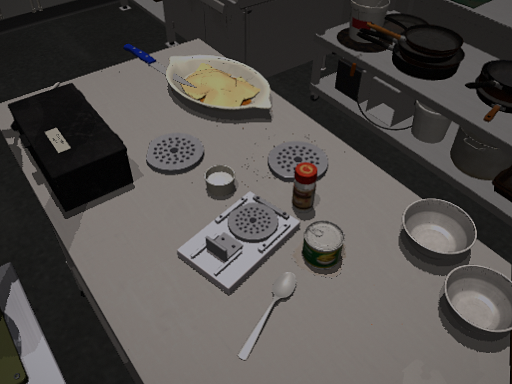

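The look-alikes in the top view are plates at (241,137), (168,214) and (280,207). The one at (280,207) is the smallest and lies in the white carrier, so it fits the description. I'll confirm it in a combined enlarged crop.

```bash
python3 - <<'E'
from h import *
a=cv2.imread('pics/top0.png')[170:275,240:330];b=cv2.imread('pics/scene0.png')[185:295,170:310]
a=cv2.resize(a,(0,0),fx=5,fy=5,interpolation=cv2.INTER_CUBIC)[:525];b=cv2.resize(b,(0,0),fx=5,fy=5,interpolation=cv2.INTER_CUBIC)
a=cv2.resize(a,(450,525)); cv2.imwrite('pics/cropA.png',a);cv2.imwrite('pics/cropB.png',b)
E
```

```text
(no output)
```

View pics/cropA.png

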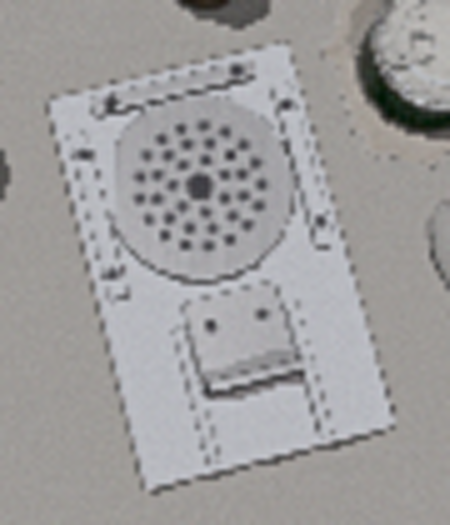

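View pics/cropB.png

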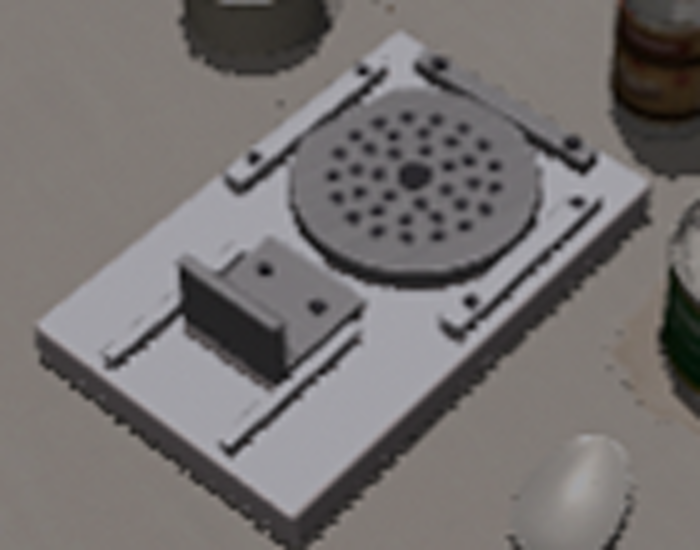

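Confirmed: the small plate sits in the carrier at (280,207). The bar is at the far end and the tab is at about (289,243). The flat seems to face image-left in crop A, towards the +y guide. Next I'll compute the poses.

```bash
python3 - <<'E'
from h import *
c=np.array([[50,102],[288,43],[395,428],[148,490]])/5+[240,170]-.4
P=unproj('top',c,.02);print(P)
x1=(P[0]+P[1])/2;x0=(P[2]+P[3])/2;d=(x1-x0)[:2];print(np.linalg.norm(d),np.linalg.norm(P[0]-P[1]),np.linalg.norm(P[3]-P[2]))
L=P[0]-P[3];M=P[1]-P[2];w=P[0]-P[1]
print([np.degrees(np.arctan2(v[1],v[0])) for v in(L,M)],np.degrees(np.arctan2(-w[0],w[1])))
u=d/np.linalg.norm(d);o=(x0+x1)[:2]/2-u*(62-107.5)/1000;print('origin',o)
cs=np.array([[36,330],[405,30],[652,185],[292,520]])/5+[170,185]-.4
P=unproj('scene',cs,.02);print(P)
for l in ((P[1]-P[0]),(P[2]-P[3])):print(np.degrees(np.arctan2(l[1],l[0])),np.linalg.norm(l))
x0=(P[0]+P[3])/2;x1=(P[1]+P[2])/2;u=(x1-x0)[:2];u/=np.linalg.norm(u);print('o2',(x0+x1)[:2]/2+u*.0455*-1+u*0.091*1)
print('plate c',unproj('top',[[201/5+239.6,187/5+169.6]],.03),unproj('scene',[[413/5+169.6,176/5+184.6]],.03))
print('jar,tin,ram',unproj('top',[[283,150],[326,180]],[.106,.058]),unproj('top',[[227,202]],.038))
E
```

```text
[[ 0.62567688  0.02736944  0.02      ]
 [ 0.65672066 -0.10292713  0.02      ]
 [ 0.44851017 -0.15046184  0.02      ]
 [ 0.41895998 -0.02120971  0.02      ]]
0.21295692630254415 0.13394368379332852 0.1325870471203387
[np.float64(13.224729329953703), np.float64(12.86028798476465)] 13.40114590141888
origin [ 0.58179325 -0.05153955]
[[ 0.41849003 -0.02443536  0.02      ]
 [ 0.6281577   0.02561184  0.02      ]
 [ 0.65586345 -0.10476253  0.02      ]
 [ 0.44911694 -0.15211923  0.02      ]]
13.425163161462926 0.21555800344361484
12.901428846971003 0.21210086162097455
o2 [ 0.58221113 -0.0535631 ]
plate c [[ 0.57572714 -0.05250615  0.03      ]] [[ 0.57559643 -0.05180837  0.03      ]]
jar,tin,ram [[ 0.70791409 -0.06011301  0.106     ]
 [ 0.64043948 -0.17378046  0.058     ]] [[0.58984811 0.08689252 0.038     ]]
```

Request:
{"method": "carry_out", "body": {"increments": [0.012, -0.032, 0, 0, 0, 0.0328, 1, 0.012, -0.032, 0, 0, 0, 0.0328, 1, 0.012, -0.032, 0, 0, 0, 0.0328, 1, 0.012, -0.032, 0, 0, 0, 0.0328, 1, 0.012, -0.032, 0, 0, 0, 0.0328, 1, 0.012, -0.032, 0, 0, 0, 0.0328, 1, 0.012, -0.032, 0, 0, 0, 0.0328, 1, 0.012, -0.032, 0, 0, 0, 0.0328, 1, 0.012, -0.032, 0, 0, 0, 0.0328, 1, 0.012, -0.032, 0, 0, 0, 0.0328, 1]}}

```text
clock: 0.93
ee_pos: [0.3783, 0.2475, 0.2082]
ee_rot: [0.048, 0.999, -0.0, -0.0]
force: [0.5, 0.8, 0.1]
grip_width: 0.0238
grip_force: 0.0
```

Request:
{"method": "carry_out", "body": {"increments": [0.012, -0.032, -0.008, 0, 0, 0.0328, 1, 0.012, -0.032, -0.008, 0, 0, 0.0328, 1, 0.012, -0.032, -0.008, 0, 0, 0.0328, 1, 0.012, -0.032, -0.008, 0, 0, 0.0328, 1, 0.012, -0.032, -0.008, 0, 0, 0.0328, 1, 0.012, -0.032, -0.008, 0, 0, 0.0328, 1, 0.012, -0.032, -0.008, 0, 0, 0.0328, 1, 0.012, -0.032, -0.008, 0, 0, 0.0328, 1, 0.012, -0.032, -0.008, 0, 0, 0.0328, 1, 0.012, -0.032, -0.008, 0, 0, 0.0328, 1]}}

```text
clock: 1.77
ee_pos: [0.4983, -0.0726, 0.1277]
ee_rot: [-0.116, 0.993, 0.0, -0.0]
force: [-0.4, -0.5, 0.1]
grip_width: 0.0003
grip_force: 0.0
```

Request:
{"method": "carry_out", "body": {"increments": [0, 0, 0, 0, 0, 0, 1, 0, 0, 0, 0, 0, 0, 1, 0, 0, 0, 0, 0, 0, 1]}}

```text
clock: 2.02
ee_pos: [0.4978, -0.0701, 0.1282]
ee_rot: [-0.115, 0.993, 0.001, -0.0]
force: [-0.0, 0.7, 0.1]
grip_width: 0.0004
grip_force: 0.0
```

```bash
python3 - <<'E'
from h import *
s=manip.state();print(s['ee_pos'],s['ee_rot'],s['force'],s['grip_width'],s['q'])
np.save('c1.npy',np.array(cam('wrist'),dtype=object),allow_pickle=True)
a=snap('wrist','w1')
cv2.imwrite('pics/w1b.png',cv2.resize(a[:,:,::-1],(800,600),interpolation=cv2.INTER_CUBIC))
E
```

```text
[ 0.49779414 -0.07009826  0.12815713] [-1.14781742e-01  9.93390553e-01  5.46598800e-04 -2.49808174e-04] [-0.03600665  0.65459317  0.05672512] 0.0003572225484898831 [ 0.30799287  0.68356519 -0.41868075  2.00024652  0.50255966  0.55975374
  1.34060269]
```

View pics/w1b.png

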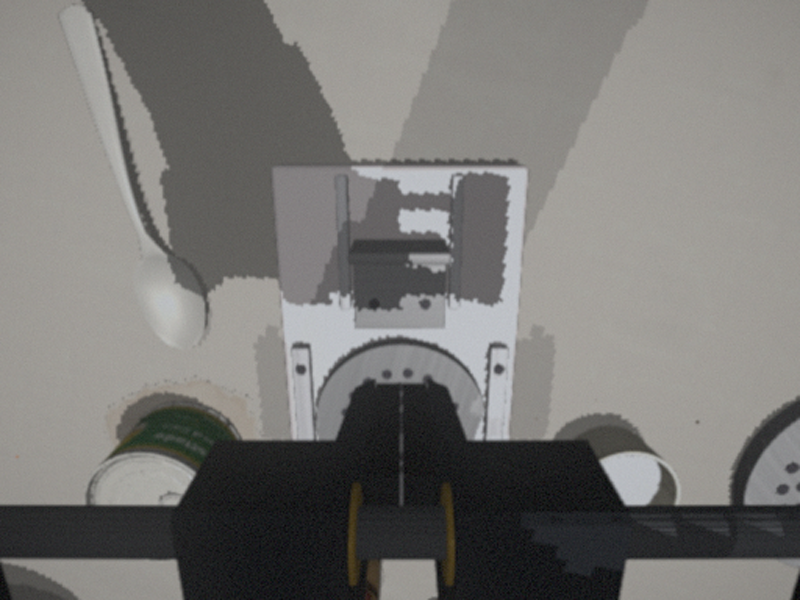

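The wrist picture is upside down (image top is world −x). The plate is at (400,390), partly hidden by the fingers, and the keeper plate is at (400,290). I'll move the TCP ahead so the plate clears the fingers.

Request:
{"method": "carry_out", "body": {"increments": [0.027, 0.006, 0.004, 0, 0, 0, 1, 0.027, 0.006, 0.004, 0, 0, 0, 1, 0.027, 0.006, 0.004, 0, 0, 0, 1, 0.027, 0.006, 0.004, 0, 0, 0, 1, 0.027, 0.006, 0.004, 0, 0, 0, 1, 0, 0, 0, 0, 0, 0, 1, 0, 0, 0, 0, 0, 0, 1, 0, 0, 0, 0, 0, 0, 1]}}

```text
clock: 2.73
ee_pos: [0.6318, -0.0395, 0.1482]
ee_rot: [-0.116, 0.993, 0.0, -0.001]
force: [0.7, -0.2, 0.0]
grip_width: 0.0004
grip_force: 0.0
```

```bash
python3 - <<'E'
from h import *
import pickle
s=manip.state();print(s['ee_pos'],s['ee_rot'],s['force'])
c=cam('wrist');a=snap('wrist','w2');pickle.dump(c,open('c2.pkl','wb'))
p=proj('wrist',[[.5757,-.0522,.03],[.582,-.0525,0]],c);print(p)
u,v=p[0].astype(int);u0=max(0,u-130);v0=max(0,v-100);print(u0,v0)
cv2.imwrite('pics/w2b.png',cv2.resize(a[v0:v0+195,u0:u0+260,::-1],(0,0),fx=3,fy=3,interpolation=cv2.INTER_CUBIC))
E
```

```text
[ 0.63178836 -0.03948724  0.14816739] [-1.16041255e-01  9.93243997e-01  4.98547621e-05 -8.86992083e-04] [ 0.67416764 -0.21171478  0.04072647]
[[256.46510632 111.98753198]
 [254.55551875 115.86026549]]
126 11
```

View pics/w2b.png

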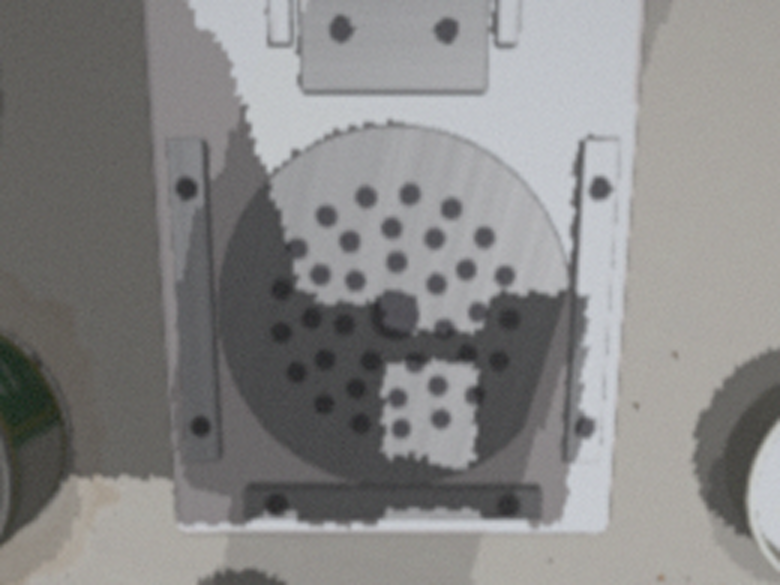

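The crop shows the plate with its flat at lower right, from about (570,290) to (520,430). The bar is at (245..541,485), the guides are on both sides and the keeper front edge is at (300..488,92). Computing carrier-frame values next.

```bash
python3 - <<'E'
from h import *
import pickle
c=pickle.load(open('c2.pkl','rb'))
g=lambda l,z:unproj('wrist',(np.array(l,float)-1)/3+[126,11],z,c)[:,:2]
bar=g([[245,485],[541,486]],.028);fr=g([[178,530],[608,530]],.02)
gl=g([[207,142],[219,460]],.028);gr=g([[582,142],[567,460]],.028)
hole=g([[397,314]],.03)[0];fl=g([[570,290],[520,430]],.03)
kf=g([[300,92],[488,92]],.027)
def ang(v):return np.degrees(np.arctan2(v[1],v[0]))
print('yaw bar',ang(bar[1]-bar[0])-90,'front',ang(fr[1]-fr[0])-90,ang(gl[1]-gl[0]),ang(gr[1]-gr[0]))
yaw=np.radians(13.2);u=np.array([np.cos(yaw),np.sin(yaw)]);v=np.array([-u[1],u[0]])
y=(gl.mean(0)+gr.mean(0))/2@v; x=np.mean(bar@u)-.045
o=x*u+y*v;print('o',o,'widths',gr.mean(0)@v-gl.mean(0)@v,np.linalg.norm(bar[1]-bar[0]))
L=lambda p:np.c_[(p-o)@u,(p-o)@v]*1000
print('hole',L(hole[None]),'flat',L(fl),'front',L(fr),'kf',L(kf),'bar',L(bar))
f=L(fl);m=f.mean(0)-L(hole[None])[0];d=f[1]-f[0];print('flat dir',ang(m),np.linalg.norm(m),np.linalg.norm(d),ang([d[1],-d[0]]),ang([-d[1],d[0]]))
E
```

```text
yaw bar 13.123169028762803 front 13.320462686497038 12.39170406638684 13.782188303062476
o [ 0.58351375 -0.04996958] widths 0.10216096402134503 0.08851473687065317
hole [[-5.36189286  0.91600004]] flat [[-12.05530148  49.26643646]
 [ 27.67767416  36.94215257]] front [[ 61.55646065 -67.00090564]
 [ 61.27474281  66.99261835]] kf [[-62.98099421 -25.15488691]
 [-63.10554064  24.97800995]] bar [[ 44.94065295 -44.31839516]
 [ 45.05934705  44.19626213]]
flat dir 72.65929284568448 44.19708368331785 41.600448638366096 -107.23272569574033 72.76727430425969
```

Request:
{"method": "carry_out", "body": {"increments": [-0.0092, -0.0044, -0.0126, 0, 0, 0.0785, 1, -0.0092, -0.0044, -0.0126, 0, 0, 0.0785, 1, -0.0092, -0.0044, -0.0126, 0, 0, 0.0785, 1, -0.0092, -0.0044, -0.0126, 0, 0, 0.0785, 1, -0.0092, -0.0044, -0.0126, 0, 0, 0.0785, 1, -0.0092, -0.0044, -0.0126, 0, 0, 0.0785, 1, -0.0092, -0.0044, -0.0126, 0, 0, 0.0785, 1, -0.0092, -0.0044, -0.0126, 0, 0, 0.0785, 1, 0, 0, 0, 0, 0, 0, 1, 0, 0, 0, 0, 0, 0, 1]}}

```text
clock: 3.62
ee_pos: [0.5581, -0.0764, 0.0475]
ee_rot: [-0.415, 0.91, 0.0, -0.001]
force: [-0.2, -0.6, 0.4]
grip_width: 0.0004
grip_force: 0.0
```

Request:
{"method": "carry_out", "body": {"increments": [0, 0, 0, 0, 0, 0, 1, 0, 0, 0, 0, 0, 0, 1, 0, 0, 0, 0, 0, 0, 1]}}

```text
clock: 3.87
ee_pos: [0.5607, -0.0754, 0.0484]
ee_rot: [-0.416, 0.909, -0.0, 0.001]
force: [0.4, 0.4, 0.1]
grip_width: 0.0002
grip_force: 0.0
```

Request:
{"method": "carry_out", "body": {"increments": [-0.001, 0, -0.003, 0, 0, 0, 1, 0, 0, -0.003, 0, 0, 0, 1, 0, 0, -0.001, 0, 0, 0, 1, 0, 0, -0.001, 0, 0, 0, 1, 0, 0, 0, 0, 0, 0, 1, 0, 0, 0, 0, 0, 0, 1]}}

```text
clock: 4.37
ee_pos: [0.5585, -0.0759, 0.0394]
ee_rot: [-0.416, 0.909, 0.0, -0.0]
force: [-0.2, -0.2, 0.1]
grip_width: 0.0001
grip_force: 0.0
```

Request:
{"method": "carry_out", "body": {"increments": [0, 0, -0.001, 0, 0, 0, 1, 0, 0, 0, 0, 0, 0, 1]}}

```text
clock: 4.53
ee_pos: [0.5585, -0.076, 0.0384]
ee_rot: [-0.416, 0.909, 0.0, -0.0]
force: [0.1, -0.3, -0.1]
grip_width: 0.0006
grip_force: 0.0
```

Request:
{"method": "carry_out", "body": {"increments": [0, 0, -0.001, 0, 0, 0, 1, 0, 0, 0, 0, 0, 0, 1]}}

```text
clock: 4.7
ee_pos: [0.5585, -0.076, 0.0374]
ee_rot: [-0.416, 0.909, 0.0, -0.0]
force: [0.0, 0.1, -0.4]
grip_width: 0.0005
grip_force: 0.0
```

Request:
{"method": "carry_out", "body": {"increments": [0, 0, -0.0005, 0, 0, 0, 1, 0, 0, 0, 0, 0, 0, 1]}}

```text
clock: 4.87
ee_pos: [0.5585, -0.076, 0.037]
ee_rot: [-0.416, 0.909, 0.0, -0.0]
force: [-0.1, -0.2, -0.9]
grip_width: 0.0002
grip_force: 0.0
```

Request:
{"method": "carry_out", "body": {"increments": [0, 0, -0.0005, 0, 0, 0, 1, 0, 0, 0, 0, 0, 0, 1]}}

```text
clock: 5.03
ee_pos: [0.5585, -0.076, 0.0365]
ee_rot: [-0.416, 0.909, 0.0, -0.0]
force: [0.1, 0.4, -0.3]
grip_width: 0.0003
grip_force: 0.0
```

Request:
{"method": "carry_out", "body": {"increments": [0, 0, -0.0005, 0, 0, 0, 1, 0, 0, 0, 0, 0, 0, 1]}}

```text
clock: 5.2
ee_pos: [0.5585, -0.076, 0.036]
ee_rot: [-0.416, 0.909, 0.0, -0.0]
force: [-0.4, -0.2, 0.3]
grip_width: 0.0005
grip_force: 0.0
```

Request:
{"method": "carry_out", "body": {"increments": [0, 0, -0.0005, 0, 0, 0, 1, 0, 0, 0, 0, 0, 0, 1]}}

```text
clock: 5.37
ee_pos: [0.5585, -0.076, 0.0355]
ee_rot: [-0.416, 0.909, 0.0, -0.0]
force: [-0.1, 0.6, -0.6]
grip_width: 0.0001
grip_force: 0.0
```

Request:
{"method": "carry_out", "body": {"increments": [0, 0, -0.0004, 0, 0, 0, 1, 0, 0, 0, 0, 0, 0, 1]}}

```text
clock: 5.53
ee_pos: [0.5585, -0.076, 0.0351]
ee_rot: [-0.416, 0.909, 0.0, -0.0]
force: [0.2, 0.4, 0.7]
grip_width: 0.0004
grip_force: 0.0
```

Request:
{"method": "carry_out", "body": {"increments": [0, 0, -0.0004, 0, 0, 0, 1, 0, 0, 0, 0, 0, 0, 1]}}

```text
clock: 5.7
ee_pos: [0.5585, -0.076, 0.0347]
ee_rot: [-0.416, 0.909, 0.0, -0.0]
force: [-0.0, 0.2, 0.1]
grip_width: 0.0007
grip_force: 0.0
```

Request:
{"method": "carry_out", "body": {"increments": [0, 0, -0.0004, 0, 0, 0, 1, 0, 0, 0, 0, 0, 0, 1]}}

```text
clock: 5.87
ee_pos: [0.5585, -0.076, 0.0343]
ee_rot: [-0.416, 0.909, 0.0, -0.0]
force: [-0.6, 0.2, 0.3]
grip_width: 0.0005
grip_force: 0.0
```

Request:
{"method": "carry_out", "body": {"increments": [0, 0, -0.0004, 0, 0, 0, 1, 0, 0, 0, 0, 0, 0, 1]}}

```text
clock: 6.03
ee_pos: [0.5585, -0.076, 0.0339]
ee_rot: [-0.416, 0.909, 0.0, -0.0]
force: [-0.1, 0.6, -0.0]
grip_width: 0.0002
grip_force: 0.0
```

```bash
python3 - <<'E'
from h import *
s=manip.state();print(s['ee_pos'],s['force'])
a=snap('scene','s3')
p=proj('scene',[[.5585,-.076,.03]])[0];print(p)
u,v=p.astype(int)
cv2.imwrite('pics/s3b.png',cv2.resize(a[v-70:v+50,u-70:u+90,::-1],(0,0),fx=5,fy=5,interpolation=cv2.INTER_CUBIC))
E
```

```text
[ 0.55848287 -0.0759778   0.0338707 ] [-0.11693349  0.6469546  -0.04129625]
[252.4618284  231.09664157]
```

View pics/s3b.png

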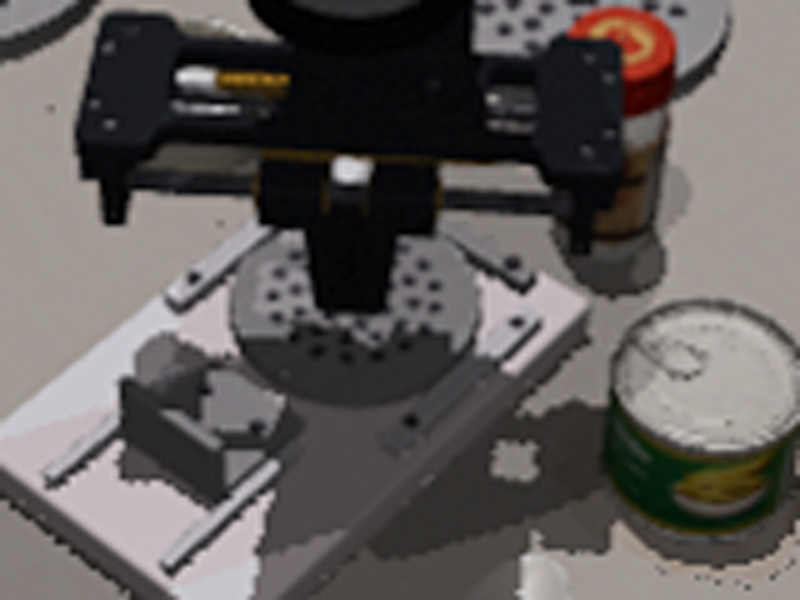

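The crop shows the fingertip ending near (350,308), about 8 px above where it would land if it touched the plate. So the tip seems to be higher than assumed. I'll check against the wrist view w1 (tip at about (256,246)).

```bash
python3 - <<'E'
from h import *
s=manip.state();e=s['ee_pos']
for dz in (-.008,0,.008,.016,.024):
    q=e+[0,0,dz];print(dz,proj('wrist',[q]).round(1),(proj('scene',[q])[0]-[182,161])*5)
print(s['ee_rot'],s['force'])
E
```

```text
-0.008 [[256.6 228.1]] [352.16128793 357.45521132]
0 [[256.7 233.9]] [352.29449591 343.88806716]
0.008 [[256.7 240.2]] [352.4293045  330.15375374]
0.016 [[256.7 247.1]] [352.56574087 316.24935298]
0.024 [[256.7 254.5]] [352.70383275 302.17188338]
[-4.16076540e-01  9.09329589e-01  4.97860932e-05 -9.75581328e-05] [ 1.08709289 -0.86530757 -0.06765877]
```

Request:
{"method": "carry_out", "body": {"increments": [0, 0, -0.0005, 0, 0, 0, 1, 0, 0, -0.0005, 0, 0, 0, 1, 0, 0, -0.0005, 0, 0, 0, 1, 0, 0, -0.0005, 0, 0, 0, 1]}}

```text
clock: 6.42
ee_pos: [0.5585, -0.076, 0.0319]
ee_rot: [-0.416, 0.909, 0.0, -0.0]
force: [-0.0, -0.0, -1.3]
grip_width: 0.0005
grip_force: 0.0
```

Request:
{"method": "carry_out", "body": {"increments": [0, 0, -0.0005, 0, 0, 0, 1, 0, 0, -0.0005, 0, 0, 0, 1, 0, 0, -0.0005, 0, 0, 0, 1, 0, 0, -0.0005, 0, 0, 0, 1]}}

```text
clock: 6.75
ee_pos: [0.5585, -0.076, 0.0299]
ee_rot: [-0.416, 0.909, 0.0, -0.0]
force: [-0.2, -0.3, -0.2]
grip_width: 0.0005
grip_force: 0.0
```

```bash
python3 - <<'E'
from h import *
f=[]
for i in range(4):
    a=snap('wrist' if i<1 else 'scene',f'k{i}');f.append(manip.state()['force'])
print(np.round(f,2),manip.state()['ee_pos'])
# finger tip: dark pixels columns near centre of wrist image
a=cv2.imread('pics/k0.png').max(2);print([int(x) for x in a[200:300:5,256]],[int(x) for x in a[200:300:5,250]])
b=cv2.imread('pics/k1.png').max(2);print([int(x) for x in b[205:245:1,252]])
E
```

```text
[[ 1.27  0.37 -0.3 ]
 [ 0.4  -0.37  0.85]
 [-0.1  -0.48  0.51]
 [-0.55  0.38  0.36]] [ 0.55855761 -0.0759874   0.02995368]
[67, 80, 81, 83, 81, 82, 54, 51, 80, 67, 57, 77, 54, 77, 86, 45, 50, 47, 51, 91] [71, 78, 81, 83, 83, 78, 81, 84, 81, 53, 26, 21, 31, 22, 30, 32, 22, 31, 17, 18]
[15, 21, 16, 6, 5, 5, 6, 5, 4, 5, 6, 4, 7, 7, 7, 7, 7, 6, 5, 15, 82, 85, 82, 51, 32, 43, 39, 29, 35, 42, 44, 45, 45, 45, 46, 46, 45, 56, 74, 77]
```

```bash
python3 - <<'E'
from h import *
s=manip.state();e=s['ee_pos']
def ray(n,uv):
    a=unproj(n,[uv],.1)[0];b=unproj(n,[uv],.0)[0];return b,(a-b)/np.linalg.norm(a-b)
a,d=ray('wrist',[256,246]);b,g=ray('scene',[252,224])
t=np.linalg.lstsq(np.c_[d,-g],b-a,rcond=None)[0];p=a+d*t[0];q=b+g*t[1];print('closest pts',p,q,'tcp',e)
A=cv2.imread('pics/k0.png')[170:320,156:356];B=cv2.imread('pics/k1.png')[165:255,192:312]
im=np.hstack([cv2.resize(A,(400,300),interpolation=2),cv2.resize(B,(400,300),interpolation=2)])
cv2.imwrite('pics/two.png',cv2.convertScaleAbs(im,alpha=2.0,beta=10))
E
```

```text
closest pts [ 0.55400582 -0.08172379  0.05885935] [ 0.55330005 -0.08130172  0.05878609] tcp [ 0.55855761 -0.0759874   0.02995368]
```

View pics/two.png

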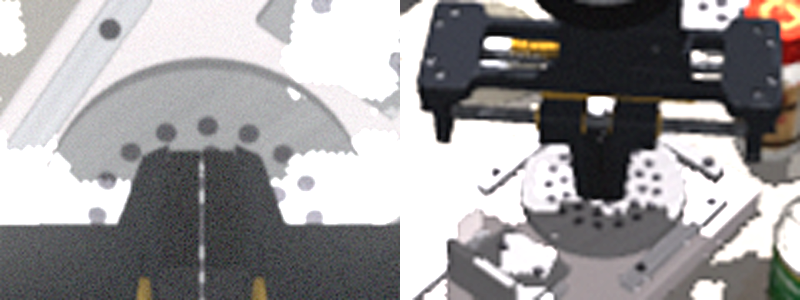

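The brightened pair shows the closed fingertip edge in the wrist view at (256,246) and in the scene view at (252,224). The rays meet within 1 mm at z = 0.059, so the tip stands 29 mm above the reported TCP. The gap to the plate is about 29 mm.

Request:
{"method": "carry_out", "body": {"increments": [0, 0, -0.002, 0, 0, 0, 1, 0, 0, -0.002, 0, 0, 0, 1, 0, 0, -0.002, 0, 0, 0, 1, 0, 0, -0.002, 0, 0, 0, 1, 0, 0, -0.002, 0, 0, 0, 1, 0, 0, -0.002, 0, 0, 0, 1, 0, 0, -0.002, 0, 0, 0, 1, 0, 0, -0.002, 0, 0, 0, 1, 0, 0, -0.002, 0, 0, 0, 1, 0, 0, -0.002, 0, 0, 0, 1]}}

```text
clock: 7.78
ee_pos: [0.5586, -0.0759, 0.0097]
ee_rot: [-0.416, 0.909, 0.0, -0.0]
force: [0.4, -0.4, -0.0]
grip_width: 0.0007
grip_force: 0.0
```

Request:
{"method": "carry_out", "body": {"increments": [0, 0, -0.001, 0, 0, 0, 1, 0, 0, -0.001, 0, 0, 0, 1, 0, 0, -0.001, 0, 0, 0, 1, 0, 0, 0, 0, 0, 0, 1]}}

```text
clock: 8.12
ee_pos: [0.5585, -0.076, 0.0068]
ee_rot: [-0.416, 0.909, 0.0, -0.0]
force: [0.3, -0.3, -0.3]
grip_width: 0.0006
grip_force: 0.0
```

Request:
{"method": "carry_out", "body": {"increments": [0, 0, -0.0007, 0, 0, 0, 1, 0, 0, -0.0007, 0, 0, 0, 1, 0, 0, 0, 0, 0, 0, 1]}}

```text
clock: 8.37
ee_pos: [0.5585, -0.076, 0.0055]
ee_rot: [-0.416, 0.909, 0.0, -0.0]
force: [0.8, 1.0, 0.9]
grip_width: 0.0001
grip_force: 0.0
```

Request:
{"method": "carry_out", "body": {"increments": [0, 0, -0.0005, 0, 0, 0, 1, 0, 0, -0.0005, 0, 0, 0, 1, 0, 0, 0, 0, 0, 0, 1]}}

```text
clock: 8.62
ee_pos: [0.5585, -0.076, 0.0045]
ee_rot: [-0.416, 0.909, 0.0, -0.0]
force: [0.3, 0.6, 0.0]
grip_width: 0.0001
grip_force: 0.0
```

Request:
{"method": "carry_out", "body": {"increments": [0, 0, -0.0005, 0, 0, 0, 1, 0, 0, -0.0005, 0, 0, 0, 1, 0, 0, 0, 0, 0, 0, 1]}}

```text
clock: 8.87
ee_pos: [0.5585, -0.076, 0.0035]
ee_rot: [-0.416, 0.909, 0.0, -0.0]
force: [-0.1, 0.2, -0.3]
grip_width: 0.0005
grip_force: 0.0
```

Request:
{"method": "carry_out", "body": {"increments": [0, 0, -0.0005, 0, 0, 0, 1, 0, 0, -0.0005, 0, 0, 0, 1, 0, 0, 0, 0, 0, 0, 1]}}

```text
clock: 9.12
ee_pos: [0.5585, -0.076, 0.0024]
ee_rot: [-0.416, 0.909, 0.0, -0.0]
force: [-0.8, 0.5, -0.1]
grip_width: 0.0001
grip_force: 0.0
```

Request:
{"method": "carry_out", "body": {"increments": [0, 0, -0.0005, 0, 0, 0, 1, 0, 0, 0, 0, 0, 0, 1]}}

```text
clock: 9.28
ee_pos: [0.5585, -0.076, 0.002]
ee_rot: [-0.416, 0.909, 0.0, -0.0]
force: [0.0, 0.6, -0.2]
grip_width: 0.0004
grip_force: 0.0
```

Request:
{"method": "carry_out", "body": {"increments": [0, 0, -0.0005, 0, 0, 0, 1, 0, 0, 0, 0, 0, 0, 1]}}

```text
clock: 9.45
ee_pos: [0.5585, -0.076, 0.0015]
ee_rot: [-0.416, 0.909, 0.0, -0.0]
force: [0.3, -0.3, 0.7]
grip_width: 0.0007
grip_force: 0.0
```

Request:
{"method": "carry_out", "body": {"increments": [0, 0, -0.0005, 0, 0, 0, 1, 0, 0, 0, 0, 0, 0, 1]}}

```text
clock: 9.62
ee_pos: [0.5585, -0.076, 0.001]
ee_rot: [-0.416, 0.909, 0.0, -0.0]
force: [-0.4, 1.1, -1.0]
grip_width: 0.0008
grip_force: 0.0
```

Request:
{"method": "carry_out", "body": {"increments": [0, 0, -0.0005, 0, 0, 0, 1, 0, 0, 0, 0, 0, 0, 1]}}

```text
clock: 9.78
ee_pos: [0.5585, -0.076, 0.0005]
ee_rot: [-0.416, 0.909, 0.0, -0.0]
force: [0.1, 0.2, 0.5]
grip_width: 0.0003
grip_force: 0.0
```

Request:
{"method": "carry_out", "body": {"increments": [0, 0, -0.0005, 0, 0, 0, 1, 0, 0, 0, 0, 0, 0, 1]}}

```text
clock: 9.95
ee_pos: [0.5585, -0.076, -0.0]
ee_rot: [-0.416, 0.909, 0.0, -0.0]
force: [1.0, -0.1, -0.4]
grip_width: 0.0006
grip_force: 0.0
```

```bash
python3 - <<'E'
from h import *
a=snap('wrist','k5');b=snap('scene','k6')
print([int(x) for x in a[225:275:1,250].max(1)]);print([int(x) for x in b[215:250:1,252].max(1)])
print(proj('wrist',[manip.state()['ee_pos']]),proj('scene',[manip.state()['ee_pos']]))
E
```

```text
[74, 75, 80, 89, 87, 88, 85, 88, 89, 87, 88, 87, 84, 84, 87, 88, 91, 85, 86, 77, 57, 40, 31, 40, 31, 27, 38, 28, 32, 30, 31, 30, 36, 33, 27, 30, 29, 26, 21, 23, 33, 31, 28, 31, 25, 19, 31, 32, 24, 30]
[13, 21, 14, 7, 12, 11, 6, 8, 6, 6, 4, 5, 5, 8, 8, 8, 7, 6, 8, 10, 25, 42, 46, 46, 46, 45, 46, 57, 75, 77, 77, 77, 77, 79, 78]
[[256.64365689 234.00387151]] [[252.35448784 241.02949727]]
```

Request:
{"method": "carry_out", "body": {"increments": [0, 0, -0.0005, 0, 0, 0, 1, 0, 0, 0, 0, 0, 0, 1]}}

```text
clock: 10.22
ee_pos: [0.5588, -0.0759, -0.0002]
ee_rot: [-0.416, 0.909, -0.0, 0.0]
force: [0.6, -1.1, 2.2]
grip_width: 0.0005
grip_force: 1.2
```

Request:
{"method": "carry_out", "body": {"increments": [0, 0, -0.0005, 0, 0, 0, 1, 0, 0, 0, 0, 0, 0, 1]}}

```text
clock: 10.38
ee_pos: [0.5592, -0.0758, -0.0004]
ee_rot: [-0.416, 0.909, -0.0, 0.001]
force: [-1.0, -0.3, 4.9]
grip_width: 0.0003
grip_force: 2.8
```

Request:
{"method": "carry_out", "body": {"increments": [0, 0, -0.0005, 0, 0, 0, 1, 0, 0, 0, 0, 0, 0, 1]}}

```text
clock: 10.55
ee_pos: [0.5596, -0.0758, -0.0005]
ee_rot: [-0.416, 0.909, -0.0, 0.001]
force: [0.2, -0.3, 9.0]
grip_width: 0.0004
grip_force: 4.2
```

```bash
python3 - <<'E'
from h import *
for z in (.05,.06,.07,.08,.09,.1):print(z,proj('scene',[[.629,-.137,z]]).round(1), end=' ')
C=np.array([.5778,-.052]);o=np.array([-.0182,-.0238]);a=np.radians(-2.43)
for i in range(3):
  for k in range(10):
    n=cv2.Rodrigues(np.array([0,0,a]))[0][:2,:2]@o;print((n-o).round(4).tolist(),end=' ');o=n
  print(C+o)
E
```

```text
0.05 [[301.4 227.3]] 0.06 [[301.8 223.8]] 0.07 [[302.2 220.3]] 0.08 [[302.7 216.6]] 0.09 [[303.1 212.9]] 0.1 [[303.5 209.2]] [-0.001, 0.0008] [-0.001, 0.0008] [-0.0009, 0.0009] [-0.0009, 0.0009] [-0.0008, 0.0009] [-0.0008, 0.001] [-0.0008, 0.001] [-0.0007, 0.001] [-0.0007, 0.0011] [-0.0006, 0.0011] [ 0.55141842 -0.06620184]
[-0.0006, 0.0011] [-0.0005, 0.0012] [-0.0005, 0.0012] [-0.0004, 0.0012] [-0.0004, 0.0012] [-0.0003, 0.0012] [-0.0003, 0.0012] [-0.0002, 0.0013] [-0.0002, 0.0013] [-0.0001, 0.0013] [ 0.54791148 -0.0540872 ]
[-0.0001, 0.0013] [-0.0, 0.0013] [0.0, 0.0013] [0.0001, 0.0013] [0.0002, 0.0013] [0.0002, 0.0013] [0.0003, 0.0012] [0.0003, 0.0012] [0.0004, 0.0012] [0.0004, 0.0012] [ 0.54970059 -0.04160273]
```

The body's underside is only about 51 mm above the table in this pose. At this tool angle it comes close to the tin and the tab, so I'll lift and turn the tool to nominal, then use three short strokes from behind the plate.

Request:
{"method": "carry_out", "body": {"increments": [0, 0, 0.007, 0, 0, 0, 1, 0, 0, 0.007, 0, 0, 0, 1, 0, 0, 0.006, 0, 0, 0, 1, -0.0018, 0.0028, 0, 0, 0, -0.1, 1, -0.0018, 0.0028, 0, 0, 0, -0.11, 1, -0.0018, 0.0028, 0, 0, 0, -0.11, 1, -0.0018, 0.0028, 0, 0, 0, -0.11, 1, -0.0016, 0.0026, 0, 0, 0, -0.1, 1, 0, 0, 0, 0, 0, -0.098, 1, 0, 0, 0, 0, 0, 0, 1]}}

```text
clock: 11.38
ee_pos: [0.5498, -0.0617, 0.019]
ee_rot: [-0.114, 0.993, -0.0, 0.0]
force: [-0.8, -0.8, 1.1]
grip_width: 0.0006
grip_force: 0.0
```

```bash
cat > m.py <<'E'
from h import *
import sys
def local(p,o=(.583,-.0508),yaw=13.2):
    a=np.radians(yaw);return (np.array(p)[...,:2]-o)@np.array([[np.cos(a),-np.sin(a)],[np.sin(a),np.cos(a)]])*1000
E
python3 - <<'E'
from m import *
a=snap('top','t4');s=manip.state();print(s['ee_pos'],s['ee_rot'],s['force'],local(s['ee_pos']))
b=cv2.imread('pics/top0.png').astype(int);d=np.abs(a[:,:,::-1].astype(int)-b).max(2)
print('tin diff',d[165:200,308:346].mean(), [int(x) for x in d[168:196:3,326]])
cv2.imwrite('pics/t4b.png',np.hstack([cv2.resize(cv2.imread('pics/top0.png')[130:270,230:360],(390,420)),cv2.resize(a[130:270,230:360,::-1],(390,420))]))
o=np.array([-.0298,-.0037])
u=np.radians(13.2);R=lambda a:np.array([[np.cos(a),-np.sin(a)],[np.sin(a),np.cos(a)]])
o=R(u)@o
for k in range(10):
  n=R(np.radians(-2.45))@o;print((n-o).round(4).tolist(),end=' ');o=n
E
```

```text
[ 0.54985388 -0.0620138   0.01892713] [-1.15991280e-01  9.93250218e-01 -1.24964085e-04  1.04712617e-04] [ 0.82675541 -0.21359991  0.84757351] [-34.83104526  -3.34857844]
tin diff 98.1218045112782 [140, 132, 144, 91, 143, 144, 129, 126, 28, 29]
[-0.0004, 0.0012] [-0.0004, 0.0012] [-0.0003, 0.0012] [-0.0003, 0.0013] [-0.0002, 0.0013] [-0.0002, 0.0013] [-0.0001, 0.0013] [-0.0, 0.0013] [0.0, 0.0013] [0.0001, 0.0013]
```

View pics/t4b.png

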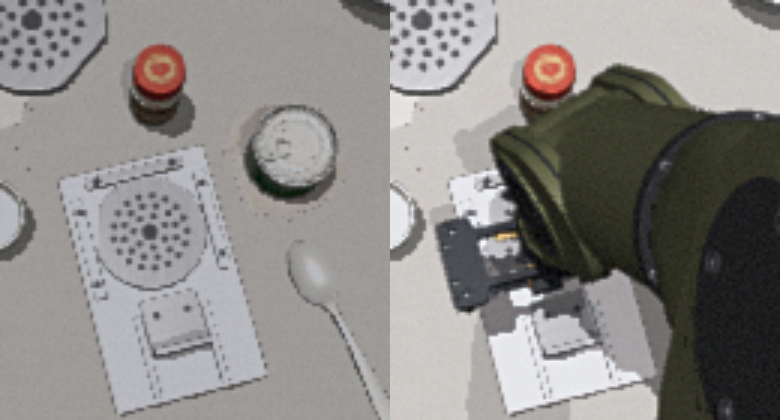

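The top view shows the gripper over the rear half of the plate, with the jar at (160,85 in the crop) untouched. The tin is hidden behind the arm. Going down for the first stroke.

Request:
{"method": "carry_out", "body": {"increments": [0, 0, -0.004, 0, 0, 0, 1, 0, 0, -0.004, 0, 0, 0, 1, 0, 0, -0.004, 0, 0, 0, 1, 0, 0, -0.004, 0, 0, 0, 1, 0, 0, -0.001, 0, 0, 0, 1, 0, 0, -0.001, 0, 0, 0, 1, 0, 0, -0.0005, 0, 0, 0, 1, 0, 0, 0, 0, 0, 0, 1]}}

```text
clock: 12.1
ee_pos: [0.5498, -0.0621, -0.0]
ee_rot: [-0.115, 0.993, 0.0, -0.0]
force: [0.7, -0.3, 0.3]
grip_width: 0.0007
grip_force: 0.0
```

Request:
{"method": "carry_out", "body": {"increments": [0, 0, -0.0005, 0, 0, 0, 1, 0, 0, 0, 0, 0, 0, 1]}}

```text
clock: 12.27
ee_pos: [0.55, -0.0622, -0.0002]
ee_rot: [-0.115, 0.993, -0.0, 0.0]
force: [-0.2, -0.3, 2.0]
grip_width: 0.0002
grip_force: 0.9
```

Request:
{"method": "carry_out", "body": {"increments": [0, 0, -0.0004, 0, 0, 0, 1, 0, 0, 0, 0, 0, 0, 1]}}

```text
clock: 12.43
ee_pos: [0.5502, -0.0622, -0.0003]
ee_rot: [-0.115, 0.993, -0.0, 0.0]
force: [-1.1, -0.6, 5.0]
grip_width: 0.0004
grip_force: 2.4
```

Request:
{"method": "carry_out", "body": {"increments": [-0.0004, 0.0012, 0, 0, 0, -0.0428, 1, -0.0004, 0.0012, 0, 0, 0, -0.0428, 1, -0.0003, 0.0012, 0, 0, 0, -0.0428, 1, -0.0003, 0.0013, 0, 0, 0, -0.0428, 1, -0.0002, 0.0013, 0, 0, 0, -0.0428, 1]}}

```text
clock: 12.85
ee_pos: [0.5486, -0.0564, -0.0003]
ee_rot: [-0.007, 1.0, -0.0, 0.001]
force: [-0.1, -1.5, 4.6]
grip_width: 0.0007
grip_force: 2.3
```

Request:
{"method": "carry_out", "body": {"increments": [-0.0002, 0.0013, 0, 0, 0, -0.0428, 1, -0.0001, 0.0013, 0, 0, 0, -0.0428, 1, 0, 0.0013, 0, 0, 0, -0.0428, 1, 0, 0.0013, 0, 0, 0, -0.0428, 1, 0.0001, 0.0013, 0, 0, 0, -0.0428, 1, 0, 0, 0, 0, 0, 0, 1, 0, 0, 0, 0, 0, 0, 1]}}

```text
clock: 13.43
ee_pos: [0.548, -0.0496, -0.0003]
ee_rot: [0.099, 0.995, -0.0, 0.0]
force: [-1.1, -0.6, 5.6]
grip_width: 0.0003
grip_force: 2.6
```

```bash
python3 - <<'E'
from m import *
s=manip.state();print(s['ee_pos'],local(s['ee_pos']),s['force'],s['ft_torque'])
c=cam('wrist');a=snap('wrist','w5')
# rectify: plate plane z=.03, local frame, 4 px/mm, x:-70..50, y:-60..60
yaw=np.radians(13.2);u=np.array([np.cos(yaw),np.sin(yaw)]);v=np.array([-u[1],u[0]])
gx,gy=np.meshgrid(np.arange(-80,60,.25),np.arange(-65,65,.25),indexing='ij')
P=np.array([.583,-.0508])+gx[...,None]/1000*u+gy[...,None]/1000*v
m=proj('wrist',np.c_[P.reshape(-1,2),np.full(P.size//2,.03)],c).astype(np.float32).reshape(gx.shape+(2,))
im=cv2.remap(a[:,:,::-1].copy(),m[...,0],m[...,1],1);cv2.imwrite('pics/w5r.png',im)
E
```

```text
[ 5.48026582e-01 -4.96308258e-02 -3.39771314e-04] [-33.78239994   9.12449371] [-1.08538589 -0.56960355  5.5725785 ] [-0.03278492  0.1607578  -0.0463767 ]
```

Request:
{"method": "carry_out", "body": {"increments": [0, 0, 0.004, 0, 0, 0, 1, 0, 0, 0.002, 0, 0, 0, 1, 0.0004, -0.0032, 0, 0, 0, 0.107, 1, 0.0005, -0.0032, 0, 0, 0, 0.107, 1, 0.0004, -0.0032, 0, 0, 0, 0.107, 1, 0.0005, -0.0031, 0, 0, 0, 0.107, 1, 0, 0, 0, 0, 0, 0, 1, 0, 0, -0.003, 0, 0, 0, 1, 0, 0, -0.002, 0, 0, 0, 1, 0, 0, -0.0005, 0, 0, 0, 1]}}

```text
clock: 14.32
ee_pos: [0.5498, -0.0618, -0.0004]
ee_rot: [-0.114, 0.993, -0.0, 0.0]
force: [-1.1, 0.4, 6.4]
grip_width: 0.0005
grip_force: 3.2
```

Request:
{"method": "carry_out", "body": {"increments": [0, 0, -0.0005, 0, 0, 0, 1, 0, 0, 0, 0, 0, 0, 1, 0, 0, 0, 0, 0, 0, 1]}}

```text
clock: 14.57
ee_pos: [0.5499, -0.0619, -0.0004]
ee_rot: [-0.114, 0.993, -0.0, 0.0]
force: [-1.3, -0.5, 5.5]
grip_width: 0.0003
grip_force: 2.9
```

Request:
{"method": "carry_out", "body": {"increments": [-0.0004, 0.0012, 0, 0, 0, -0.0428, 1, -0.0004, 0.0012, 0, 0, 0, -0.0428, 1, -0.0003, 0.0012, 0, 0, 0, -0.0428, 1, -0.0003, 0.0013, 0, 0, 0, -0.0428, 1, -0.0002, 0.0013, 0, 0, 0, -0.0428, 1, -0.0002, 0.0013, 0, 0, 0, -0.0428, 1, -0.0001, 0.0013, 0, 0, 0, -0.0428, 1, 0, 0.0013, 0, 0, 0, -0.0428, 1, 0, 0.0013, 0, 0, 0, -0.0428, 1, 0.0001, 0.0013, 0, 0, 0, -0.0428, 1]}}

```text
clock: 15.4
ee_pos: [0.5477, -0.0499, -0.0004]
ee_rot: [0.1, 0.995, -0.001, -0.0]
force: [-1.3, -0.8, 6.2]
grip_width: 0.0007
grip_force: 3.2
```

Request:
{"method": "carry_out", "body": {"increments": [0, 0, 0, 0, 0, 0, 1, 0, 0, 0, 0, 0, 0, 1]}}

```text
clock: 15.57
ee_pos: [0.5477, -0.0493, -0.0004]
ee_rot: [0.099, 0.995, -0.0, -0.0]
force: [-1.4, -0.6, 6.9]
grip_width: 0.0001
grip_force: 3.2
```

Request:
{"method": "carry_out", "body": {"increments": [0, 0, 0.006, 0, 0, 0, 1, 0, 0, 0.01, 0, 0, 0, 1, 0.009, -0.001, 0.02, 0, 0, 0.107, 1, 0.02, 0.002, 0.025, 0, 0, 0.107, 1, 0.02, 0.002, 0.03, 0, 0, 0.107, 1, 0.02, 0.004, 0.03, 0, 0, 0.107, 1, 0.015, 0.005, 0.025, 0, 0, 0, 1, 0, 0, 0, 0, 0, 0, 1, 0, 0, 0, 0, 0, 0, 1]}}

```text
clock: 16.32
ee_pos: [0.6334, -0.0368, 0.1472]
ee_rot: [-0.115, 0.993, 0.0, 0.002]
force: [-0.6, 0.2, -0.4]
grip_width: 0.0003
grip_force: 0.0
```

```bash
cat >> m.py <<'E'
def rect(f,z=.03):
    c=cam('wrist');a=snap('wrist',f)
    yaw=np.radians(13.2);u=np.array([np.cos(yaw),np.sin(yaw)]);v=np.array([-u[1],u[0]])
    gx,gy=np.meshgrid(np.arange(-80,60,.25),np.arange(-65,65,.25),indexing='ij')
    P=np.array([.583,-.0508])+gx[...,None]/1000*u+gy[...,None]/1000*v
    m=proj('wrist',np.c_[P.reshape(-1,2),np.full(P.size//2,z)],c).astype(np.float32).reshape(gx.shape+(2,))
    im=cv2.remap(a[:,:,::-1].copy(),m[...,0],m[...,1],1);cv2.imwrite(f'pics/{f}r.png',im);return im
E
python3 - <<'E'
from m import *
s=manip.state();print(s['ee_pos'],local(s['ee_pos']),s['ee_rot'])
im=rect('w6')
cv2.imwrite('pics/w6v.png',im)
E
```

```text
[ 0.63337885 -0.03678718  0.14716683] [52.247624   2.1385292] [-1.14607551e-01  9.93408869e-01  1.64272983e-04  1.97519913e-03]
```

View pics/w6v.png

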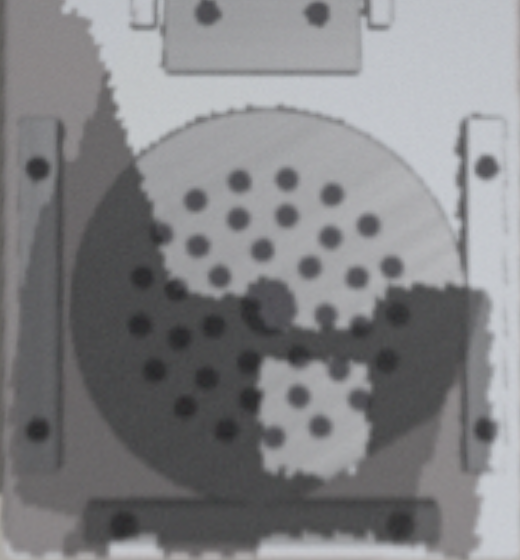

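The rectified view (10th picture) shows the flat at lower right, from about (463,370) to (335,485) with the bar below. The plate has turned only part of the way, to roughly 40°. I'll measure numerically from here on.

```bash
cat >> m.py <<'E'
from scipy.ndimage import map_coordinates
from scipy.optimize import minimize
def fit(f,rng=(-30,100)):
    im=cv2.imread(f'pics/{f}r.png');g=cv2.cvtColor(im,cv2.COLOR_BGR2GRAY).astype(np.float32)
    # centre: centroid of central hole (r=5.. dark, refined by blackhat blob)
    bh=cv2.morphologyEx(g,cv2.MORPH_BLACKHAT,np.ones((61,61)))
    gs=cv2.GaussianBlur(g,(0,0),2)
    gl=np.log(gs+5)
    def samp(x,y):return map_coordinates(gl,[(np.asarray(x)+80)*4,(np.asarray(y)+65)*4],order=1,mode='nearest')
    def E(cx,cy,th):
        # mean |contrast| across outline
        a=np.radians(np.arange(0,360,1.));d=(a-th+np.pi)%(2*np.pi)-np.pi
        h=np.arccos(.9);fl=np.abs(d)<h
        r=np.where(fl,45/np.cos(np.where(fl,d,0)),50)
        use=np.abs((np.degrees(a)+180)%360-180)<180
        s=0
        n=np.where(fl,th,a)
        x=cx+r*np.cos(a);y=cy+r*np.sin(a)
        con=np.abs(samp(x+1*np.cos(n),y+1*np.sin(n))-samp(x-1*np.cos(n),y-1*np.sin(n)))
        return np.minimum(con,.25),fl
    best=[]
    for th in np.arange(rng[0],rng[1],1.5):
        for cx in np.arange(-8,3,1.):
            for cy in np.arange(-2,4,1.):
                con,fl=E(cx,cy,np.radians(th));best.append((con.mean(),th,cx,cy))
    best.sort(reverse=True)
    r=minimize(lambda p:-E(p[0],p[1],np.radians(p[2]))[0].mean(),[best[0][2],best[0][3],best[0][1]],method='Nelder-Mead')
    return best[:4],r.x,r.fun
E
python3 - <<'E'
from m import *
for f in('w6',):print(fit(f))
# reference: rectify w2 the same way
import pickle
c=pickle.load(open('c2.pkl','rb'))
import m
m.cam=lambda n:c; m.snap=lambda n,f:cv2.imread('pics/w2.png')[:,:,::-1]
rect('w2');print(fit('w2'))
E
```

```text
([(np.float32(0.18686506), np.float64(30.0), np.float64(-4.0), np.float64(2.0)), (np.float32(0.18628824), np.float64(28.5), np.float64(-4.0), np.float64(2.0)), (np.float32(0.18622741), np.float64(31.5), np.float64(-4.0), np.float64(2.0)), (np.float32(0.18470252), np.float64(27.0), np.float64(-4.0), np.float64(2.0))], array([-3.63398512,  2.35215454, 31.48688648]), np.float64(-0.19517527520656586))
([(np.float32(0.17967702), np.float64(75.0), np.float64(-5.0), np.float64(1.0)), (np.float32(0.17858039), np.float64(76.5), np.float64(-5.0), np.float64(1.0)), (np.float32(0.17767014), np.float64(73.5), np.float64(-5.0), np.float64(1.0)), (np.float32(0.17588046), np.float64(78.0), np.float64(-5.0), np.float64(1.0))], array([-5.00391858,  0.94167457, 74.84209323]), np.float64(-0.17992578446865082))
```

```bash
cat >> m.py <<'E'
def holes(f,cx,cy,z=0):
    g=cv2.cvtColor(cv2.imread(f'pics/{f}r.png'),cv2.COLOR_BGR2GRAY).astype(np.float32)
    g=np.log(cv2.GaussianBlur(g,(0,0),2)+5)
    bh=cv2.morphologyEx(g,cv2.MORPH_BLACKHAT,cv2.getStructuringElement(2,(27,27)))
    bh=np.clip(bh,0,.3)
    th=np.radians(np.arange(0,360,.5));r=np.arange(11,36,.5)
    T,Rr=np.meshgrid(th,r)
    return map_coordinates(bh,[(cx+Rr*np.cos(T)+80)*4,(cy+Rr*np.sin(T)+65)*4],order=1,mode='nearest')
def turn(f,c,ref='w2',c0=(-5.,.95)):
    A=holes(ref,*c0);best=[]
    for dx in np.arange(-1.5,1.6,.5):
        for dy in np.arange(-1.5,1.6,.5):
            B=holes(f,c[0]+dx,c[1]+dy)
            F=np.fft.ifft((np.fft.fft(B,axis=1)*np.conj(np.fft.fft(A,axis=1))).sum(0)).real
            for k in np.argsort(F)[-3:]:best.append((F[k],((k*.5+180)%360)-180,dx,dy))
            if dx==0 and dy==0:
                pk=[i for i in range(720) if F[i]==F[np.arange(i-12,i+13)%720].max()];pk.sort(key=lambda i:-F[i]);info=[(round(float(F[i]),2),((i*.5+180)%360)-180) for i in pk[:6]]
    best.sort(reverse=True);return best[:2],info
E
python3 - <<'E'
from m import *
print(turn('w6',(-3.75,2.8)))
E
```

```text
([(np.float32(567.09705), np.float64(-43.5), np.float64(0.5), np.float64(-0.5)), (np.float32(564.84), np.float64(-44.0), np.float64(0.5), np.float64(-0.5))], [(552.22, -43.5), (430.19, -105.0), (429.92, 18.5), (429.37, 105.5), (418.03, 167.0), (356.35, 43.5)])
```

Request:
{"method": "carry_out", "body": {"increments": [-0.01, -0.003, -0.02, 0, 0, 0, 1, -0.02, -0.006, -0.03, 0, 0, 0, 1, -0.02, -0.006, -0.03, 0, 0, 0, 1, -0.02, -0.006, -0.03, 0, 0, 0, 1, -0.0136, -0.0041, -0.02, 0, 0, 0, 1, 0, 0, 0, 0, 0, 0, 1, 0, 0, 0, 0, 0, 0, 1, 0, 0, 0, 0, 0, 0, 1]}}

```text
clock: 17.03
ee_pos: [0.5497, -0.0619, 0.0158]
ee_rot: [-0.115, 0.993, 0.0, 0.001]
force: [0.3, -0.5, 0.9]
grip_width: 0.0006
grip_force: 0.0
```

Request:
{"method": "carry_out", "body": {"increments": [0, 0, -0.004, 0, 0, 0, 1, 0, 0, -0.004, 0, 0, 0, 1, 0, 0, -0.004, 0, 0, 0, 1, 0, 0, -0.0025, 0, 0, 0, 1, 0, 0, -0.001, 0, 0, 0, 1, 0, 0, -0.0005, 0, 0, 0, 1, 0, 0, -0.0003, 0, 0, 0, 1, 0, 0, 0, 0, 0, 0, 1]}}

```text
clock: 17.7
ee_pos: [0.5488, -0.0625, -0.0004]
ee_rot: [-0.115, 0.993, -0.0, 0.0]
force: [-1.3, -0.0, 7.2]
grip_width: 0.0006
grip_force: 3.4
```

Request:
{"method": "carry_out", "body": {"increments": [0, 0, -0.0004, 0, 0, 0, 1, 0, 0, 0, 0, 0, 0, 1]}}

```text
clock: 17.87
ee_pos: [0.5488, -0.0626, -0.0005]
ee_rot: [-0.115, 0.993, -0.0, 0.001]
force: [-2.3, -0.8, 9.9]
grip_width: 0.0003
grip_force: 4.8
```

Request:
{"method": "carry_out", "body": {"increments": [-0.0005, 0.0014, 0.0003, 0, 0, -0.049, 1, -0.0004, 0.0014, 0, 0, 0, -0.049, 1, -0.0004, 0.0014, 0, 0, 0, -0.049, 1, -0.0003, 0.0014, 0, 0, 0, -0.049, 1, -0.0002, 0.0015, 0, 0, 0, -0.049, 1, -0.0002, 0.0015, 0, 0, 0, -0.049, 1, -0.0001, 0.0015, 0, 0, 0, -0.049, 1, 0, 0.0015, 0, 0, 0, -0.049, 1, 0.0001, 0.0015, 0, 0, 0, -0.049, 1, 0.0002, 0.0015, 0, 0, 0, -0.049, 1]}}

```text
clock: 18.7
ee_pos: [0.5475, -0.0486, -0.0004]
ee_rot: [0.131, 0.991, -0.0, 0.001]
force: [-0.1, -0.8, 6.2]
grip_width: 0.0008
grip_force: 3.2
```

Request:
{"method": "carry_out", "body": {"increments": [0, 0, 0, 0, 0, 0, 1, 0, 0, 0, 0, 0, 0, 1]}}

```text
clock: 18.87
ee_pos: [0.5477, -0.048, -0.0004]
ee_rot: [0.13, 0.992, -0.0, 0.001]
force: [-0.1, -0.2, 5.5]
grip_width: 0.0006
grip_force: 3.1
```

Request:
{"method": "carry_out", "body": {"increments": [0, 0, 0.006, 0, 0, 0, 1, 0, 0, 0.01, 0, 0, 0, 1, 0.009, -0.001, 0.02, 0, 0, 0.122, 1, 0.02, 0.002, 0.025, 0, 0, 0.123, 1, 0.02, 0.002, 0.03, 0, 0, 0.122, 1, 0.02, 0.004, 0.03, 0, 0, 0.123, 1, 0.015, 0.005, 0.025, 0, 0, 0, 1, 0, 0, 0, 0, 0, 0, 1, 0, 0, 0, 0, 0, 0, 1, 0, 0, 0, 0, 0, 0, 1]}}

```text
clock: 19.7
ee_pos: [0.6291, -0.0365, 0.1443]
ee_rot: [-0.115, 0.993, -0.0, -0.001]
force: [-0.5, -0.3, -0.9]
grip_width: 0.0006
grip_force: 0.0
```

```bash
python3 - <<'E'
from m import *
print(manip.state()['ee_pos'])
rect('w7');r=fit('w7',(-40,60));print(r[1:]);print(turn('w7',r[1][:2]));print(turn('w6',(-3.3,2.3)))
E
```

```text
[ 0.6290854  -0.03652591  0.14433951]
(array([-2.54089739,  2.16000853,  6.15835744]), np.float64(-0.19634386897087097))
([(np.float32(559.9617), np.float64(-68.0), np.float64(0.5), np.float64(0.5)), (np.float32(558.4188), np.float64(-67.5), np.float64(0.5), np.float64(0.5))], [(543.41, -68.0), (485.71, 81.5), (461.86, 142.5), (458.54, -6.5), (429.54, -129.5), (387.39, 19.0)])
([(np.float32(567.98285), np.float64(-43.5), np.float64(0.0), np.float64(0.0)), (np.float32(565.7195), np.float64(-44.0), np.float64(0.0), np.float64(0.0))], [(567.98, -43.5), (489.99, 105.5), (482.61, 167.0), (456.98, -105.5), (440.61, 18.0), (376.65, 43.5)])
```

Request:
{"method": "carry_out", "body": {"increments": [-0.01, -0.003, -0.02, 0, 0, 0, 1, -0.019, -0.006, -0.03, 0, 0, 0, 1, -0.019, -0.006, -0.03, 0, 0, 0, 1, -0.019, -0.006, -0.03, 0, 0, 0, 1, -0.0123, -0.0044, -0.0183, 0, 0, 0, 1, 0, 0, 0, 0, 0, 0, 1, 0, 0, -0.004, 0, 0, 0, 1, 0, 0, -0.004, 0, 0, 0, 1, 0, 0, 0, 0, 0, 0, 1]}}

```text
clock: 20.5
ee_pos: [0.553, -0.0606, 0.0088]
ee_rot: [-0.115, 0.993, 0.0, 0.001]
force: [-1.5, -0.0, 0.8]
grip_width: 0.0002
grip_force: 0.0
```

Request:
{"method": "carry_out", "body": {"increments": [-0.002, -0.001, -0.004, 0, 0, 0, 1, 0, 0, -0.003, 0, 0, 0, 1, 0, 0, -0.001, 0, 0, 0, 1, 0, 0, -0.0005, 0, 0, 0, 1, 0, 0, -0.0003, 0, 0, 0, 1, 0, 0, 0, 0, 0, 0, 1]}}

```text
clock: 21.0
ee_pos: [0.5495, -0.0623, -0.0001]
ee_rot: [-0.115, 0.993, 0.0, 0.0]
force: [-0.3, -0.1, 0.9]
grip_width: 0.0004
grip_force: 0.5
```

Request:
{"method": "carry_out", "body": {"increments": [0, 0, -0.0004, 0, 0, 0, 1, 0, 0, 0, 0, 0, 0, 1]}}

```text
clock: 21.17
ee_pos: [0.5497, -0.0623, -0.0003]
ee_rot: [-0.115, 0.993, -0.0, 0.001]
force: [-0.8, -0.2, 4.5]
grip_width: 0.0006
grip_force: 2.2
```

Request:
{"method": "carry_out", "body": {"increments": [-0.0004, 0.0012, -0.0002, 0, 0, -0.0428, 1, -0.0004, 0.0012, 0, 0, 0, -0.0428, 1, -0.0003, 0.0012, 0, 0, 0, -0.0428, 1, 0, 0, 0, 0, 0, 0, 1]}}

```text
clock: 21.5
ee_pos: [0.5489, -0.0587, -0.0003]
ee_rot: [-0.05, 0.999, -0.0, 0.001]
force: [-0.5, -0.9, 6.1]
grip_width: 0.0005
grip_force: 2.6
```

Request:
{"method": "carry_out", "body": {"increments": [0.0008, 0.0002, 0, 0, 0, 0, 1, 0.0008, 0.0002, 0, 0, 0, 0, 1, 0.0008, 0.0002, 0, 0, 0, 0, 1, 0.0008, 0.0002, 0, 0, 0, 0, 1, 0.0008, 0.0002, 0, 0, 0, 0, 1]}}

```text
clock: 21.92
ee_pos: [0.5519, -0.0581, -0.0004]
ee_rot: [-0.051, 0.999, -0.0, -0.0]
force: [-2.9, -0.3, 8.5]
grip_width: 0.0002
grip_force: 3.9
```

Request:
{"method": "carry_out", "body": {"increments": [0.0008, 0.0002, 0, 0, 0, 0, 1, 0.0008, 0.0002, 0, 0, 0, 0, 1, 0.0008, 0.0002, 0, 0, 0, 0, 1, 0.0004, 0.0001, 0, 0, 0, 0, 1]}}

```text
clock: 22.25
ee_pos: [0.5523, -0.058, -0.0005]
ee_rot: [-0.051, 0.999, -0.001, -0.002]
force: [-7.0, -0.1, 11.4]
grip_width: 0.0004
grip_force: 5.7
```

Request:
{"method": "carry_out", "body": {"increments": [0, 0, 0.006, 0, 0, 0, 1, 0, 0, 0.01, 0, 0, 0, 1, 0.009, 0.002, 0.02, 0, 0, 0.064, 1, 0.019, 0.004, 0.025, 0, 0, 0.064, 1, 0.018, 0.004, 0.03, 0, 0, 0, 1, 0.018, 0.004, 0.03, 0, 0, 0, 1, 0.013, 0.005, 0.025, 0, 0, 0, 1, 0, 0, 0, 0, 0, 0, 1, 0, 0, 0, 0, 0, 0, 1, 0, 0, 0, 0, 0, 0, 1]}}

```text
clock: 23.08
ee_pos: [0.6309, -0.0386, 0.1446]
ee_rot: [-0.115, 0.993, -0.0, -0.001]
force: [-0.7, 0.4, -0.1]
grip_width: 0.0001
grip_force: 0.0
```

```bash
python3 - <<'E'
from m import *
print(manip.state()['ee_pos'])
rect('w8');r=fit('w8',(-30,30));print(r[1:]);print(turn('w8',r[1][:2]));print(turn('w8',(-.5,1.)))
# bar face & gap profile: intensity along x at several y
g=cv2.cvtColor(cv2.imread('pics/w8r.png'),cv2.COLOR_BGR2GRAY)
for y in(-30,-15,-8,0,8,15,30):print(y,g[int((36+80)*4):int((52+80)*4):3,int((y+65)*4)].tolist())
E
```

```text
[ 0.63090882 -0.03856047  0.14463988]
(array([1.29641747, 1.83421167, 5.21809407]), np.float64(-0.1739361733198166))
([(np.float32(566.23083), np.float64(-75.0), np.float64(0.5), np.float64(0.0)), (np.float32(563.1086), np.float64(-74.5), np.float64(0.5), np.float64(0.0))], [(550.07, -75.0), (490.48, 74.5), (467.97, -13.0), (466.06, 136.0), (436.91, -136.5), (394.35, 12.0)])
([(np.float32(529.0656), np.float64(-75.0), np.float64(1.5), np.float64(1.0)), (np.float32(526.87933), np.float64(-74.5), np.float64(1.5), np.float64(1.0))], [(366.34, 75.0), (357.7, -13.5), (327.47, -75.0), (320.16, 12.5), (306.88, 136.0), (292.52, 32.0)])
-30 [71, 72, 71, 71, 74, 79, 87, 95, 99, 102, 96, 84, 70, 71, 70, 72, 76, 76, 74, 75, 83, 96]
-15 [71, 73, 75, 73, 71, 73, 74, 76, 74, 74, 74, 71, 72, 72, 70, 72, 76, 77, 77, 77, 76, 75]
-8 [73, 72, 73, 74, 74, 73, 73, 76, 77, 74, 72, 72, 71, 68, 68, 71, 74, 77, 76, 77, 76, 75]
0 [79, 74, 74, 74, 73, 74, 73, 74, 75, 77, 75, 70, 71, 70, 72, 73, 73, 77, 76, 77, 77, 82]
8 [69, 71, 74, 76, 76, 76, 78, 78, 76, 76, 75, 73, 71, 70, 71, 74, 77, 76, 74, 75, 84, 105]
15 [158, 132, 100, 83, 77, 75, 75, 78, 76, 76, 77, 75, 72, 70, 71, 74, 76, 77, 77, 76, 84, 106]
30 [72, 77, 76, 77, 78, 77, 77, 79, 84, 90, 92, 86, 73, 71, 74, 76, 76, 77, 79, 77, 80, 85]
```

Hole-pattern matching gives a −75° turn and the plate has gone about 5 mm forward, so it is at the bar with no visible gap. Now I'll bed it.

Request:
{"method": "carry_out", "body": {"increments": [-0.01, -0.002, -0.02, 0, 0, 0, 1, -0.018, -0.004, -0.03, 0, 0, 0, 1, -0.018, -0.004, -0.03, 0, 0, 0, 1, -0.018, -0.004, -0.03, 0, 0, 0, 1, -0.0114, -0.0036, -0.0226, 0, 0, 0, 1, 0, 0, 0, 0, 0, 0, 1, 0, 0, 0, 0, 0, 0, 1, 0, 0, 0, 0, 0, 0, 1]}}

```text
clock: 23.8
ee_pos: [0.558, -0.0552, 0.0132]
ee_rot: [-0.115, 0.993, 0.0, 0.001]
force: [1.5, 0.8, 0.4]
grip_width: 0.0003
grip_force: 0.0
```

Request:
{"method": "carry_out", "body": {"increments": [0, 0, -0.005, 0, 0, 0, 1, 0, 0, -0.004, 0, 0, 0, 1, 0, 0, -0.003, 0, 0, 0, 1, 0, 0, -0.001, 0, 0, 0, 1, 0, 0, -0.0006, 0, 0, 0, 1, 0, 0, 0, 0, 0, 0, 1]}}

```text
clock: 24.3
ee_pos: [0.5574, -0.0555, -0.0003]
ee_rot: [-0.115, 0.993, -0.0, 0.001]
force: [-0.7, 0.1, 4.8]
grip_width: 0.0003
grip_force: 2.7
```

Request:
{"method": "carry_out", "body": {"increments": [0, 0, -0.0003, 0, 0, 0, 1, 0, 0, 0, 0, 0, 0, 1]}}

```text
clock: 24.47
ee_pos: [0.5574, -0.0555, -0.0004]
ee_rot: [-0.115, 0.993, -0.0, 0.001]
force: [-0.7, -0.3, 7.4]
grip_width: 0.0003
grip_force: 3.7
```

Now a gentle forward push with this light load, followed by increasing the bearing force.

Request:
{"method": "carry_out", "body": {"increments": [0.0005, 0.0001, 0, 0, 0, 0, 1, 0.0005, 0.0001, 0, 0, 0, 0, 1, 0.0005, 0.0001, 0, 0, 0, 0, 1, 0, 0, 0, 0, 0, 0, 1]}}

```text
clock: 24.8
ee_pos: [0.5575, -0.0556, -0.0004]
ee_rot: [-0.115, 0.993, -0.0, -0.0]
force: [-4.3, 0.0, 10.1]
grip_width: 0.0006
grip_force: 4.9
```

Request:
{"method": "carry_out", "body": {"increments": [0, 0, -0.0004, 0, 0, 0, 1, 0, 0, 0, 0, 0, 0, 1, 0, 0, 0, 0, 0, 0, 1]}}

```text
clock: 25.05
ee_pos: [0.5575, -0.0556, -0.0005]
ee_rot: [-0.115, 0.993, -0.001, -0.0]
force: [-4.3, 0.0, 12.9]
grip_width: 0.0003
grip_force: 6.3
```

Request:
{"method": "carry_out", "body": {"increments": [0, 0, -0.0003, 0, 0, 0, 1, 0, 0, 0, 0, 0, 0, 1, 0, 0, 0, 0, 0, 0, 1]}}

```text
clock: 25.3
ee_pos: [0.5575, -0.0557, -0.0006]
ee_rot: [-0.115, 0.993, -0.001, -0.0]
force: [-3.7, -1.3, 16.0]
grip_width: 0.0001
grip_force: 7.5
```

Request:
{"method": "carry_out", "body": {"increments": [0, 0, 0, 0, 0, 0, 1, 0, 0, 0, 0, 0, 0, 1, 0, 0, 0, 0, 0, 0, 1, 0, 0, 0, 0, 0, 0, 1, 0, 0, 0, 0, 0, 0, 1, 0, 0, 0, 0, 0, 0, 1, 0, 0, 0, 0, 0, 0, 1, 0, 0, 0, 0, 0, 0, 1, 0, 0, 0, 0, 0, 0, 1]}}

```text
clock: 26.05
ee_pos: [0.5575, -0.0557, -0.0006]
ee_rot: [-0.115, 0.993, -0.001, -0.0]
force: [-3.8, -0.7, 13.4]
grip_width: -0.0
grip_force: 7.5
```

Request:
{"method": "carry_out", "body": {"increments": [-0.001, 0, 0.002, 0, 0, 0, 1, 0, 0, 0.02, 0, 0, 0, 1, 0, 0, 0.03, 0, 0, 0, 1, 0, 0, 0.03, 0, 0, 0, 1, -0.025, -0.006, 0, 0, 0, 0, 1, -0.025, -0.006, 0, 0, 0, 0, 1, -0.025, -0.007, 0, 0, 0, 0, 1, -0.0266, -0.0062, 0, 0, 0, 0, 1, 0, 0, 0, 0, 0, 0, 1, 0, 0, 0, 0, 0, 0, 1]}}

```text
clock: 26.88
ee_pos: [0.4542, -0.0811, 0.0801]
ee_rot: [-0.114, 0.993, -0.0, -0.001]
force: [0.7, 0.5, 0.4]
grip_width: 0.0008
grip_force: 0.0
```

```bash
python3 - <<'E'
from m import *
s=manip.state();print(s['ee_pos'],local(s['ee_pos']),s['force'])
b=snap('scene','s9')
# local tab: project top rear edge for values, and compare with scene0 grey profile along local x at y=0, z=.055
u=np.radians(13.2);R=np.array([[np.cos(u),-np.sin(u)],[np.sin(u),np.cos(u)]])
a=cv2.imread('pics/scene0.png')
for z,rng in((.055,np.arange(-122,-98,1.5)),):
  for y in(-15,15):
    P=np.array([np.r_[np.array([.583,-.0508])+R@[x/1000,y/1000],z] for x in rng])
    p=proj('scene',P);print(y,[(float(x),int(cv2.getRectSubPix(cv2.cvtColor(a,6),(1,1),tuple(map(float,q)))[0,0])) for x,q in zip(rng,p)])
E
```

```text
[ 0.45424736 -0.08110533  0.08007787] [-1.32271105e+02 -1.03847206e-01] [0.74243742 0.53342489 0.41387208]
-15 [(-122.0, 36), (-120.5, 36), (-119.0, 36), (-117.5, 38), (-116.0, 53), (-114.5, 89), (-113.0, 119), (-111.5, 117), (-110.0, 108), (-108.5, 109), (-107.0, 117), (-105.5, 120), (-104.0, 119), (-102.5, 118), (-101.0, 118), (-99.5, 118)]
15 [(-122.0, 75), (-120.5, 43), (-119.0, 35), (-117.5, 35), (-116.0, 50), (-114.5, 90), (-113.0, 121), (-111.5, 124), (-110.0, 130), (-108.5, 150), (-107.0, 165), (-105.5, 164), (-104.0, 162), (-102.5, 160), (-101.0, 155), (-99.5, 152)]
```

Request:
{"method": "carry_out", "body": {"increments": [0, 0, -0.015, 0, 0, 0, 1, 0, 0, -0.015, 0, 0, 0, 1, 0, 0, -0.015, 0, 0, 0, 1, 0, 0, -0.012, 0, 0, 0, 1, 0, 0, -0.008, 0, 0, 0, 1, 0, 0, -0.004, 0, 0, 0, 1, 0, 0, 0, 0, 0, 0, 1, 0, 0, 0, 0, 0, 0, 1]}}

```text
clock: 27.6
ee_pos: [0.4564, -0.0802, 0.0108]
ee_rot: [-0.115, 0.993, 0.0, 0.0]
force: [0.4, 0.1, -1.1]
grip_width: 0.0005
grip_force: 0.0
```

Request:
{"method": "carry_out", "body": {"increments": [0.002, 0.0005, 0, 0, 0, 0, 1, 0.001, 0.0002, 0, 0, 0, 0, 1, 0.001, 0.0002, 0, 0, 0, 0, 1, 0, 0, 0, 0, 0, 0, 1]}}

```text
clock: 27.93
ee_pos: [0.4602, -0.0796, 0.0112]
ee_rot: [-0.115, 0.993, 0.0, 0.001]
force: [1.3, 0.7, -0.3]
grip_width: 0.0006
grip_force: 0.0
```

Request:
{"method": "carry_out", "body": {"increments": [0.001, 0.0002, 0, 0, 0, 0, 1, 0.001, 0.0002, 0, 0, 0, 0, 1, 0.001, 0.0003, 0, 0, 0, 0, 1, 0.001, 0.0002, 0, 0, 0, 0, 1, 0, 0, 0, 0, 0, 0, 1]}}

```text
clock: 28.35
ee_pos: [0.4629, -0.0789, 0.0108]
ee_rot: [-0.115, 0.993, -0.0, -0.001]
force: [-1.8, -0.5, 1.4]
grip_width: 0.0006
grip_force: 0.6
```

Request:
{"method": "carry_out", "body": {"increments": [0.001, 0.0002, 0, 0, 0, 0, 1, 0.001, 0.0002, 0, 0, 0, 0, 1, 0.001, 0.0003, 0, 0, 0, 0, 1, 0, 0, 0, 0, 0, 0, 1]}}

```text
clock: 28.68
ee_pos: [0.4664, -0.0781, 0.0108]
ee_rot: [-0.115, 0.993, 0.0, -0.0]
force: [-1.9, 0.0, 0.4]
grip_width: 0.0003
grip_force: 1.0
```

Request:
{"method": "carry_out", "body": {"increments": [0.001, 0.0002, 0, 0, 0, 0, 1, 0.001, 0.0002, 0, 0, 0, 0, 1, 0.001, 0.0003, 0, 0, 0, 0, 1, 0, 0, 0, 0, 0, 0, 1]}}

```text
clock: 29.02
ee_pos: [0.4698, -0.0773, 0.0108]
ee_rot: [-0.115, 0.993, 0.0, 0.0]
force: [-1.9, -0.3, -0.3]
grip_width: 0.0
grip_force: 0.8
```

Request:
{"method": "carry_out", "body": {"increments": [0.001, 0.0002, 0, 0, 0, 0, 1, 0.001, 0.0002, 0, 0, 0, 0, 1, 0.001, 0.0003, 0, 0, 0, 0, 1, 0, 0, 0, 0, 0, 0, 1]}}

```text
clock: 29.35
ee_pos: [0.4728, -0.0766, 0.0108]
ee_rot: [-0.115, 0.993, 0.0, 0.0]
force: [-2.2, -0.2, -0.4]
grip_width: 0.0005
grip_force: 0.8
```

Request:
{"method": "carry_out", "body": {"increments": [0.0008, 0.0002, 0, 0, 0, 0, 1, 0.0008, 0.0002, 0, 0, 0, 0, 1, 0, 0, 0, 0, 0, 0, 1]}}

```text
clock: 29.6
ee_pos: [0.4742, -0.0763, 0.0108]
ee_rot: [-0.115, 0.993, 0.0, 0.0]
force: [-1.2, -0.1, -0.1]
grip_width: 0.0007
grip_force: 0.8
```

Request:
{"method": "carry_out", "body": {"increments": [0.0008, 0.0002, 0, 0, 0, 0, 1, 0.0008, 0.0002, 0, 0, 0, 0, 1, 0, 0, 0, 0, 0, 0, 1]}}

```text
clock: 29.85
ee_pos: [0.4759, -0.0759, 0.0108]
ee_rot: [-0.115, 0.993, 0.0, 0.0]
force: [-1.9, -0.2, -1.2]
grip_width: 0.0001
grip_force: 0.9
```

Request:
{"method": "carry_out", "body": {"increments": [0.0005, 0.0001, 0, 0, 0, 0, 1, 0.0005, 0.0001, 0, 0, 0, 0, 1, 0, 0, 0, 0, 0, 0, 1]}}

```text
clock: 30.1
ee_pos: [0.4767, -0.0757, 0.0108]
ee_rot: [-0.115, 0.993, 0.0, 0.0]
force: [-2.1, -0.6, -0.3]
grip_width: 0.0009
grip_force: 0.9
```

Request:
{"method": "carry_out", "body": {"increments": [0.0005, 0.0001, 0, 0, 0, 0, 1, 0.0005, 0.0001, 0, 0, 0, 0, 1, 0, 0, 0, 0, 0, 0, 1]}}

```text
clock: 30.35
ee_pos: [0.4771, -0.0756, 0.0108]
ee_rot: [-0.115, 0.993, -0.0, -0.001]
force: [-3.0, 0.1, -0.0]
grip_width: 0.0003
grip_force: 1.6
```

```bash
python3 - <<'E'
from m import *
c=cam('wrist');a=snap('wrist','w10');b=snap('scene','s10')
s=manip.state();print(s['ee_pos'],local(s['ee_pos']),s['force'])
E
```

```text
[ 0.4770688  -0.07559405  0.01080931] [-1.0879413e+02  5.0515264e-02] [-3.67877332  0.06032099  0.26574305]
```

Contact came at a keeper value of about 0.016, so the plate is seated. Ramping to about 15 N now.

Request:
{"method": "carry_out", "body": {"increments": [0.0005, 0.0001, 0, 0, 0, 0, 1, 0.0005, 0.0001, 0, 0, 0, 0, 1, 0, 0, 0, 0, 0, 0, 1]}}

```text
clock: 30.7
ee_pos: [0.4772, -0.0756, 0.0108]
ee_rot: [-0.115, 0.993, -0.0, -0.001]
force: [-6.1, -0.2, 1.7]
grip_width: 0.0004
grip_force: 2.7
```

Request:
{"method": "carry_out", "body": {"increments": [0.0005, 0.0001, 0, 0, 0, 0, 1, 0.0005, 0.0001, 0, 0, 0, 0, 1, 0, 0, 0, 0, 0, 0, 1]}}

```text
clock: 30.95
ee_pos: [0.4771, -0.0756, 0.0108]
ee_rot: [-0.115, 0.993, -0.0, -0.002]
force: [-7.1, 0.5, 3.3]
grip_width: 0.0003
grip_force: 3.5
```

Request:
{"method": "carry_out", "body": {"increments": [0.0006, 0.00015, 0, 0, 0, 0, 1, 0.0006, 0.00015, 0, 0, 0, 0, 1, 0.0006, 0.00015, 0, 0, 0, 0, 1, 0.0006, 0.00015, 0, 0, 0, 0, 1, 0, 0, 0, 0, 0, 0, 1]}}

```text
clock: 31.37
ee_pos: [0.4771, -0.0757, 0.0108]
ee_rot: [-0.114, 0.993, -0.001, -0.004]
force: [-10.4, -0.9, 7.1]
grip_width: 0.0006
grip_force: 5.3
```

Request:
{"method": "carry_out", "body": {"increments": [0.0006, 0.00015, 0.0005, 0, 0, 0, 1, 0.0006, 0.00015, 0.0005, 0, 0, 0, 1, 0, 0, 0, 0, 0, 0, 1, 0, 0, 0, 0, 0, 0, 1]}}

```text
clock: 31.7
ee_pos: [0.477, -0.0756, 0.011]
ee_rot: [-0.114, 0.993, -0.001, -0.006]
force: [-9.8, -1.1, -0.1]
grip_width: 0.0007
grip_force: 5.4
```

Request:
{"method": "carry_out", "body": {"increments": [0.0006, 0.00015, 0.0001, 0, 0, 0, 1, 0.0006, 0.00015, 0.0001, 0, 0, 0, 1, 0.0006, 0.00015, 0.0001, 0, 0, 0, 1, 0, 0, 0, 0, 0, 0, 1]}}

```text
clock: 32.03
ee_pos: [0.477, -0.0757, 0.011]
ee_rot: [-0.114, 0.993, -0.001, -0.007]
force: [-13.6, -1.5, 0.7]
grip_width: 0.0006
grip_force: 6.6
```

Request:
{"method": "carry_out", "body": {"increments": [0.0006, 0.00015, 0.0001, 0, 0, 0, 1, 0.0004, 0.0001, 0.0001, 0, 0, 0, 1, 0, 0, 0, 0, 0, 0, 1]}}

```text
clock: 32.28
ee_pos: [0.4769, -0.0757, 0.0111]
ee_rot: [-0.114, 0.993, -0.001, -0.008]
force: [-14.3, -1.8, 0.2]
grip_width: -0.0
grip_force: 7.2
```

Request:
{"method": "carry_out", "body": {"increments": [0, 0, 0, 0, 0, 0, 1, 0, 0, 0, 0, 0, 0, 1, 0, 0, 0, 0, 0, 0, 1, 0, 0, 0, 0, 0, 0, 1, 0, 0, 0, 0, 0, 0, 1, 0, 0, 0, 0, 0, 0, 1, 0, 0, 0, 0, 0, 0, 1, 0, 0, 0, 0, 0, 0, 1, 0, 0, 0, 0, 0, 0, 1, 0, 0, 0, 0, 0, 0, 1]}}

```text
clock: 33.12
ee_pos: [0.477, -0.0757, 0.0111]
ee_rot: [-0.114, 0.993, -0.001, -0.008]
force: [-14.4, -1.4, -1.4]
grip_width: 0.0004
grip_force: 7.2
```

Request:
{"method": "carry_out", "body": {"increments": [-0.003, -0.0007, 0, 0, 0, 0, 1, -0.005, -0.0012, 0, 0, 0, 0, 1, -0.01, -0.0023, 0, 0, 0, 0, 1, -0.005, -0.001, 0, 0, 0, 0, 1, 0, 0, 0.03, 0, 0, 0, 1, 0, 0, 0.03, 0, 0, 0, 1, 0, 0, 0.035, 0, 0, 0, 1, 0, 0, 0.04, 0, 0, 0, 1, 0, 0, 0, 0, 0, 0, 1]}}

```text
clock: 33.87
ee_pos: [0.4686, -0.078, 0.1535]
ee_rot: [-0.115, 0.993, -0.001, 0.007]
force: [1.2, -0.4, -0.3]
grip_width: 0.0005
grip_force: 0.0
```

Request:
{"method": "carry_out", "body": {"increments": [0.03, 0.007, 0, 0, 0, 0, 1, 0.03, 0.007, 0, 0, 0, 0, 1, 0.03, 0.007, 0, 0, 0, 0, 1, 0.03, 0.007, 0, 0, 0, 0, 1, 0.03, 0.007, 0, 0, 0, 0, 1, 0.015, 0.003, 0, 0, 0, 0, 1, 0, 0, 0, 0, 0, 0, 1, 0, 0, 0, 0, 0, 0, 1, 0, 0, 0, 0, 0, 0, 1, 0, 0, 0, 0, 0, 0, 1]}}

```text
clock: 34.7
ee_pos: [0.6269, -0.0413, 0.1473]
ee_rot: [-0.115, 0.993, -0.0, -0.0]
force: [0.1, -0.2, 0.3]
grip_width: 0.0004
grip_force: 0.0
```

```bash
python3 - <<'E'
from m import *
s=manip.state();print(s['ee_pos'],s['force'])
rect('w11');print(turn('w11',(1.5,1.8)));r=fit('w11',(-8,8));print(r[1:])
g=cv2.cvtColor(cv2.imread('pics/w11r.png'),cv2.COLOR_BGR2GRAY)
print('keeper front/plate',[(y,g[int((-60+80)*4):int((-40+80)*4):4,int((y+65)*4)].tolist()) for y in(-5,8)])
a=cv2.imread('pics/s10.png')if 0 else snap('scene','s11')[:,:,::-1]
b=cv2.imread('pics/scene0.png')
for n,(x0,y0,x1,y1) in dict(tin=(300,220,346,268),jar=(290,160,318,212),ram=(203,164,238,198),spoon=(238,268,300,360)).items():
    A=cv2.cvtColor(np.ascontiguousarray(a),6).astype(np.float32)[y0:y1,x0:x1];B=cv2.cvtColor(b,6).astype(np.float32)[y0:y1,x0:x1]
    print(n,cv2.phaseCorrelate(A,B),np.abs(A-B).mean())
E
```

```text
[ 0.62693607 -0.0413164   0.14733804] [ 0.13418119 -0.21276604  0.33487859]
([(np.float32(553.76025), np.float64(-75.0), np.float64(0.5), np.float64(0.0)), (np.float32(551.7691), np.float64(-75.5), np.float64(0.5), np.float64(0.0))], [(530.35, -75.0), (471.72, 74.0), (446.83, -13.5), (437.48, 135.5), (417.94, -137.0), (371.84, 11.5)])
(array([1.39605596, 1.73703985, 0.8418647 ]), np.float64(-0.18009799718856812))
keeper front/plate [(-5, [160, 162, 164, 166, 166, 167, 166, 169, 167, 170, 169, 164, 137, 132, 159, 166, 169, 167, 165, 167]), (8, [166, 166, 169, 171, 169, 169, 172, 173, 173, 174, 172, 168, 137, 133, 163, 172, 172, 171, 169, 169])]
tin ((0.03704477100188441, 0.07268843403436165), 0.6506594512611628) 20.431612
jar ((-0.10927222725898567, 0.021420187847670746), 0.9219168830800939) 5.0934067
ram ((0.0019273886849120458, -0.021989729774691824), 0.992209211681728) 17.480673
spoon ((-0.4619796778751777, 0.08370622724067545), 0.5016310332963864) 40.623947
```

```bash
python3 -c "
from workcell import manip
print(manip.close_job())"
```

```text
the job is handed in; nothing more can be done
None
```

The plate lies flush at the bar: I bedded it at about 13–16 N for 1 s, then slid the keeper home and set it at about 14 N for 1 s. The tin, jar and ramekin had not moved; the spoon's check was blurred by arm shadow. I handed the job in at about 35 s, and the hand-in call returned no verdict.

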